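# Reload the vessel row into the pocket rack in reverse order

### The arm

A 7-joint arm with a two-finger parallel gripper is mounted at the origin on a cart in front of the work surface, level with it; the furniture and walls round the work are solid. World frame = base frame: x ahead of the robot, y to its left, z up, the work surface at z = 0. Lengths are in m, angles in rad, forces in N, time in s.
With the tool pointing down it reaches from about 0.4 to 0.85 m from the base axis. Payload 4.5 kg.
Tool frame: the origin (TCP) lies midway between the tips of the shut fingers; the grasp point (between the pads) lies 19 mm behind it; z points along the fingers, y is the line along which they close (so a half turn about z gives the same grasp; the last joint's range is limited). The gripper opens to 88 mm and grips with 3 to 60 N. Pads are 18 mm wide; open, the fingers measure 123 mm over their backs; the gripper's body (75 mm by 187 mm) begins 45 mm behind the grasp point.
Start: joints at [-1.205, 0.689, -0.195, 1.565, 0.157, 0.902, -0.215], TCP at [0.204, 0.591, 0.239] pointing down, gripper open.
Joint ranges: [-3.01, 3.01], [-0.46, 2.08], [-1.47, 1.51], [0.13, 2.56], [-1, 4.14], [0.04, 2.09], [-2.66, 2.66]. Speed limits (rad/s): [2.57, 2.57, 3.14, 3.14, 3.14, 3.14, 3.14].

### API

Orientations are given as a unit quaternion [x, y, z, w].
In Python, from plant import get_state, viewer, workorder gives the robot as it stands. The module is installed in compiled form; this text tells all that it offers.
- The arm moves only by the tool step_arm, never from a script. Its argument "motion" is a list of rows, each an object of numbers: "wx", "wy", "wz": the turn, a rotation vector about the tool's x, y, z each as a share of 180 degrees, from -1 to 1; "dx", "dy", "dz": the shift along the tool's x, y, z each as a share of 8 cm, from -1 to 1; "claw": the finger opening in mm, from 0 to 88.1. A call has 1 to 8 rows; each row is the pose to reach, as a shift and turn from the pose commanded when the call began, along the tool's axes at that moment, turning the shorter way round; what a row does not reach only later rows make up. A row lasts 1/10 s, in which the tool goes at most 50 mm and 8.59 degrees, less where a joint would pass 70% of its speed; a pose out of reach is approached as far as the arm can. A call with a number of a shift or a turn outside -1 to 1 is refused whole. A call with a gripper value outside its range is refused whole. The fingers move at their own pace and stop on an object; "force" is the grip in N (left out, the last holds). Time passes only in rows, so rows that repeat a pose let the fingers close. It gives the time, the measured TCP pose, the force, the opening and the grip force at its end, in the units of the state.
- get_state(): the state, without advancing time (a new reading comes with each control period).
- viewer.snapshot(name): name is "scene" or "top"; returns (picture, depth): 400x640x3 uint8, red, green, blue; 400x640 float32, m along the optical axis (not along the pixel's ray), 0 where there is no reading.
- viewer.calibration(name): a dict with "vfov" (degrees; the focal length in pixels is half the picture's height over the tangent of half this angle, whatever the lens; pixels are square), "cx", "cy" (the principal point, pixels), "extrinsics" (4x4, takes a point from camera to world coordinates). Camera axes: x right, y down, z forward; pixel columns grow to the right and rows downward; lengths in m; the calibration is good to about 2 mm. A picture is of the moment at which its call begins. calibration takes no time and is no camera call.
- workorder.finish_job(): hands the job in; it is judged then, once.
The state is a dict: "clock": time; "q": joint angles; "qd": joint speeds; "joint_torque": joint torques, N m; "tool_pos": TCP position; "eef_rot": TCP orientation; "contact_force": force on the tool from outside, world axes, zero at the start; "moment": the same for the moment, N m; "opening": opening from 0.0 (shut) to 1.0 (fully open); "finger_force": force on a finger pad.
Only numpy, scipy, OpenCV 4.12 (cv2) and the standard library are available. Lean on these libraries where they do the work, as an engineer would, in place of code of your own. Each camera call takes 0.05 s, during which the arm holds its last target. There are 200 camera calls.

### The job

Move the four vessels (objective case, oil dropper bottle, brown bottle and blue-capped bottle) from the round cups of the dark steel carrier into the square pockets of the grey rack, one to a pocket and in reverse order: seen from the robot, the vessel leftmost in the carrier goes into the rightmost pocket, the next into the next, and so on, the rightmost ending leftmost. Keep them upright and set them down gently, each standing flat on the floor of its pocket.

Things in the scene. Friction and masses are not known exactly. Their poses are not given: they have to be found in the camera images.
- objective_case_mid (a point): The microscope objective in its clear round screw case with a wide black cap; the shortest of the four: 64 mm tall, case 36 mm and cap (top 16 mm) 38 mm in diameter. This point is on its axis half-way up, 32 mm above its foot; z axis up. Loose; at the start it stands upright in its cup on the cup carrier.
- oil_dropper_mid (a point): The slim amber immersion-oil bottle with a pointed black rubber dropper top; 102 mm tall, round body 32 mm in diameter up to 56 mm high, thinner above. This point is on its axis half-way up, 51 mm above its foot; z axis up. Loose; at the start it stands upright in its cup on the cup carrier.
- bottle_stain_mid (a point): The brown reagent bottle with a black screw cap; 88 mm tall, round body 48 mm in diameter up to 47 mm high, tapering above to a 31 mm cap. This point is on its axis half-way up, 44 mm above its foot; z axis up. Loose; at the start it stands upright in its cup on the cup carrier.
- bottle_pbs_mid (a point): The clear reagent bottle with a blue screw cap, the widest and tallest of the four; 105 mm tall, round body 56 mm in diameter up to 60 mm high, tapering above to a 36 mm cap. This point is on its axis half-way up, 52.5 mm above its foot; z axis up. Loose; at the start it stands upright in its cup on the cup carrier.
- objective_case_cup: White round low cup (52 mm outside diameter, 13 mm high, floor 3 mm, wall 3 mm) that holds the objective case at the start with about 4 mm play all round; fixed on the cup carrier and stays there, marking that vessel's starting place. Origin: centre of its underside.
- oil_dropper_cup: White round low cup (48 mm outside diameter, 13 mm high, floor 3 mm, wall 3 mm) that holds the oil dropper bottle at the start with about 4 mm play all round; fixed on the cup carrier and stays there, marking that vessel's starting place. Origin: centre of its underside.
- bottle_stain_cup: White round low cup (62 mm outside diameter, 13 mm high, floor 3 mm, wall 3 mm) that holds the brown bottle at the start with about 4 mm play all round; fixed on the cup carrier and stays there, marking that vessel's starting place. Origin: centre of its underside.
- bottle_pbs_cup: White round low cup (70 mm outside diameter, 13 mm high, floor 3 mm, wall 3 mm) that holds the blue-capped bottle at the start with about 4 mm play all round; fixed on the cup carrier and stays there, marking that vessel's starting place. Origin: centre of its underside.
- cup_carrier: Fixed dark steel plate, 84 x 312 mm, top 8 mm above the worktop, with the row of four cups. Stands on the left or right of the worktop, the grey rack on the other side. Origin: centre of its underside; y axis along the row to the left as the robot sees it (turned up to 15 degrees), x away from the robot. Cup centres at x = 0, y = +112.5, +37.5, -37.5, -112.5 mm; which cup is where varies.
- pocket_rack: Fixed grey plastic rack, 84 x 312 mm, with a row of four equal square open pockets, empty at the start. Origin: centre of its underside; y axis along the row to the left as the robot sees it (turned up to 15 degrees), x away from the robot. Pocket centres at x = 0, y = +112.5, +37.5, -37.5, -112.5 mm; 72 mm square inside, floor 6 mm and wall tops 22 mm above the worktop, walls 3 mm thick.
There are look-alikes about, which are no part of the job. Leave any yellow look-alike of the part that bears objective_case_mid alone.

How it is judged:
At the end, for the whole second after the job is handed in: Each of the four vessels stands upright (within 0.12 rad) and at rest on the floor of the pocket that mirrors its starting cup (leftmost cup to rightmost pocket and so on): its axis within 22 mm of the pocket's centre along and across the row, its foot within 6 mm of the pocket floor's height (x of objective_case_mid in the frame of pocket_rack between -0.022 and 0.022 m and z of objective_case_mid in the frame of pocket_rack between 0.032 and 0.044 m and angle between each of objective_case_mid, oil_dropper_mid, bottle_stain_mid, bottle_pbs_mid's own z axis and vertical below 0.12 rad and linear speed of each of objective_case, oil_dropper, bottle_stain, bottle_pbs below 0.02 m/s and ((y of objective_case_cup in the frame of cup_carrier between 0.0925 and 0.1325 m and y of objective_case_mid in the frame of pocket_rack between -0.1345 and -0.0905 m) or (y of objective_case_cup in the frame of cup_carrier between 0.0175 and 0.0575 m and y of objective_case_mid in the frame of pocket_rack between -0.0595 and -0.0155 m) or (y of objective_case_cup in the frame of cup_carrier between -0.0575 and -0.0175 m and y of objective_case_mid in the frame of pocket_rack between 0.0155 and 0.0595 m) or (y of objective_case_cup in the frame of cup_carrier between -0.1325 and -0.0925 m and y of objective_case_mid in the frame of pocket_rack between 0.0905 and 0.1345 m)) and x of oil_dropper_mid in the frame of pocket_rack between -0.022 and 0.022 m and z of oil_dropper_mid in the frame of pocket_rack between 0.051 and 0.063 m and ((y of oil_dropper_cup in the frame of cup_carrier between 0.0925 and 0.1325 m and y of oil_dropper_mid in the frame of pocket_rack between -0.1345 and -0.0905 m) or (y of oil_dropper_cup in the frame of cup_carrier between 0.0175 and 0.0575 m and y of oil_dropper_mid in the frame of pocket_rack between -0.0595 and -0.0155 m) or (y of oil_dropper_cup in the frame of cup_carrier between -0.0575 and -0.0175 m and y of oil_dropper_mid in the frame of pocket_rack between 0.0155 and 0.0595 m) or (y of oil_dropper_cup in the frame of cup_carrier between -0.1325 and -0.0925 m and y of oil_dropper_mid in the frame of pocket_rack between 0.0905 and 0.1345 m)) and x of bottle_stain_mid in the frame of pocket_rack between -0.022 and 0.022 m and z of bottle_stain_mid in the frame of pocket_rack between 0.044 and 0.056 m and ((y of bottle_stain_cup in the frame of cup_carrier between 0.0925 and 0.1325 m and y of bottle_stain_mid in the frame of pocket_rack between -0.1345 and -0.0905 m) or (y of bottle_stain_cup in the frame of cup_carrier between 0.0175 and 0.0575 m and y of bottle_stain_mid in the frame of pocket_rack between -0.0595 and -0.0155 m) or (y of bottle_stain_cup in the frame of cup_carrier between -0.0575 and -0.0175 m and y of bottle_stain_mid in the frame of pocket_rack between 0.0155 and 0.0595 m) or (y of bottle_stain_cup in the frame of cup_carrier between -0.1325 and -0.0925 m and y of bottle_stain_mid in the frame of pocket_rack between 0.0905 and 0.1345 m)) and x of bottle_pbs_mid in the frame of pocket_rack between -0.022 and 0.022 m and z of bottle_pbs_mid in the frame of pocket_rack between 0.0525 and 0.0645 m and ((y of bottle_pbs_cup in the frame of cup_carrier between 0.0925 and 0.1325 m and y of bottle_pbs_mid in the frame of pocket_rack between -0.1345 and -0.0905 m) or (y of bottle_pbs_cup in the frame of cup_carrier between 0.0175 and 0.0575 m and y of bottle_pbs_mid in the frame of pocket_rack between -0.0595 and -0.0155 m) or (y of bottle_pbs_cup in the frame of cup_carrier between -0.0575 and -0.0175 m and y of bottle_pbs_mid in the frame of pocket_rack between 0.0155 and 0.0595 m) or (y of bottle_pbs_cup in the frame of cup_carrier between -0.1325 and -0.0925 m and y of bottle_pbs_mid in the frame of pocket_rack between 0.0905 and 0.1345 m))); the robot touches nothing.
It fails at once if a vessel is tipped over (more than 0.7 rad from upright) (angle between any of objective_case_mid, oil_dropper_mid, bottle_stain_mid, bottle_pbs_mid's own z axis and vertical above 0.7 rad).
It fails at once if a vessel is dropped or rammed into the grey rack (more than 60 N on it) (contact force between any of objective_case, oil_dropper, bottle_stain, bottle_pbs and pocket_rack above 60 N).
It also fails if it takes over 128 s, if anything falls off the work surface, if the arm or the gripper's body presses on something with over 40 N, if the wrist force passes 120 N, or if a joint passes its speed limit or range.

## Working session

There is one attempt and no reset: what is moved stays moved. The work goes in short steps, Python scripts to look and compute and a tool call to move; the robot and the scene stay as the last step left them, time stands still between calls to the robot, and variables do not carry over. Pictures are saved under pics/ and viewed, at most 14 in all, crops included, and the job is handed in when it is done.

Besides the shell and the picture viewer there is one more tool, called by a JSON object that holds its "fn" and its "kwargs", one argument or row to a line. step_arm: Moves the arm, as the interface text tells. Shift numbers are shares of 8 cm and turn numbers shares of 180 degrees, none past 1 either way. Its arguments: {"type":"object","properties":{"motion":{"type":"array","items":{"type":"object","properties":{"wx":{"type":"number","minimum":-1,"maximum":1},"wy":{"type":"number","minimum":-1,"maximum":1},"wz":{"type":"number","minimum":-1,"maximum":1},"dx":{"type":"number","minimum":-1,"maximum":1},"dy":{"type":"number","minimum":-1,"maximum":1},"dz":{"type":"number","minimum":-1,"maximum":1},"claw":{"type":"number"}}}},"force":{"type":"number"}},"required":["motion"]}

```bash
mkdir -p pics
cat > h.py <<'E'
import numpy as np, cv2
from plant import get_state, viewer, workorder
def snap(n,f=None):
    p,d=viewer.snapshot(n)
    if f: cv2.imwrite('pics/'+f,cv2.cvtColor(p,cv2.COLOR_RGB2BGR))
    return p,d
def cloud(n,d):
    c=viewer.calibration(n);H,W=d.shape;f=H/2/np.tan(np.radians(c['vfov'])/2)
    v,u=np.mgrid[:H,:W]
    P=np.stack([(u-c['cx'])/f*d,(v-c['cy'])/f*d,d],-1)
    E=np.array(c['extrinsics']);return P@E[:3,:3].T+E[:3,3]
E
python3 - <<'E'
from h import *
for n in('scene','top'):
    p,d=snap(n,n+'0.png');np.savez(n+'0.npz',p=p,d=d,P=cloud(n,d));print(viewer.calibration(n))
s=get_state();print(s['tool_pos'],s['eef_rot'],s['opening'],s['clock'])
E
```

```text
{'vfov': 42.5741557197517, 'cx': 326.877606106788, 'cy': 203.11086926076766, 'extrinsics': array([[ 0.57668967, -0.58105514,  0.57428561, -0.43715194],
       [-0.81676272, -0.42563868,  0.38952583, -0.58765376],
       [ 0.01810219, -0.69369059, -0.7200456 ,  1.22608089],
       [ 0.        ,  0.        ,  0.        ,  1.        ]])}
{'vfov': 51.52144396344067, 'cx': 320.7755467998724, 'cy': 204.0934382017029, 'extrinsics': array([[ 0.01371561, -0.99708409,  0.07506792,  0.37026808],
       [-0.9999034 , -0.01350766,  0.00327716,  0.01762821],
       [-0.00225361, -0.07510562, -0.99717304,  1.49452894],
       [ 0.        ,  0.        ,  0.        ,  1.        ]])}
[0.20345196 0.59037936 0.23804017] [ 1.65103336e-01  9.86275963e-01 -7.79570898e-04 -7.94950961e-05] 1.0002761737368389 0.1
```

View pics/top0.png

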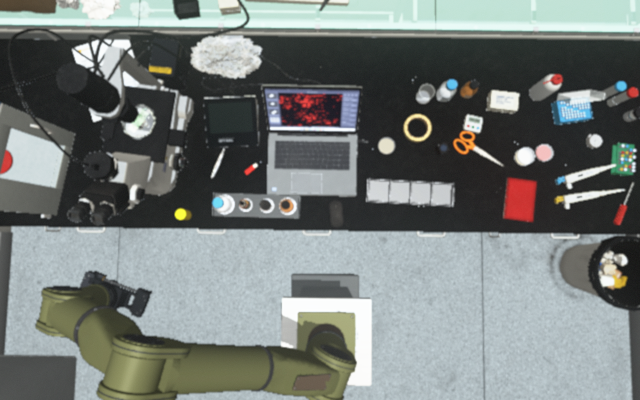

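View pics/scene0.png

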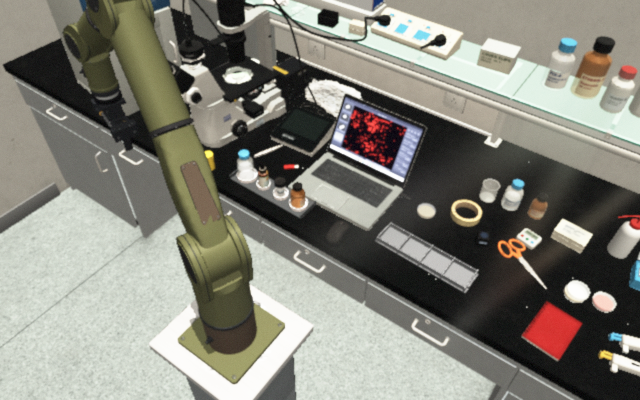

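Top view: the carrier spans about (212–300, 194–218) and the rack about (366–455, 179–207).

Candidates:
- Blue caps are at (223,204) in the carrier and (450,86) at the back.
- Brown bottles are at (288,205) in the carrier and (470,88) at the back.
- The yellow look-alike is at (181,214).

The vessels in the carrier's cups fit the description. I'll confirm in a crop and measure.

Run:
```python
from h import *
t=np.load('top0.npz');s=np.load('scene0.npz')
a=cv2.resize(t['p'][170:235,165:315],None,fx=5,fy=5,interpolation=cv2.INTER_CUBIC)[:,:,::-1]
b=cv2.resize(s['p'][135:225,190:325],None,fx=5,fy=5,interpolation=cv2.INTER_CUBIC)[:,:,::-1]
a=cv2.resize(a,(600,260));b=cv2.resize(b,(480,320))
o=np.zeros((580,600,3),np.uint8);o[:260]=a;o[260:,:480]=b;cv2.imwrite('pics/crop0.png',o)
for n,z in(('top',t),('scene',s)):
    P=z['P'];p=z['p'].astype(int);ok=z['d']>0
    tab=ok&(P[...,0]>.35)&(P[...,0]<.6)&(abs(P[...,1])<.6)&(abs(P[...,2])<.015)
    print(n,'table z',np.median(P[tab&(p.max(-1)<40)][:,2]))
    for nm,sgn in(('rack',-1),('carrier',1)):
        m=ok&(P[...,0]>.3)&(P[...,0]<.56)&(P[...,2]>-.01)&(p.min(-1)>60)&(p.max(-1)-p.min(-1)<40)
        m&=(P[...,2]<.035)
        m&=((P[...,1]<-.08)&(P[...,1]>-.5)) if sgn<0 else ((P[...,1]>.05)&(P[...,1]<.46))
        k,l,st,_=cv2.connectedComponentsWithStats(m.astype(np.uint8))
        i=1+np.argmax(st[1:,4]);q=P[l==i];r=cv2.minAreaRect(q[:,:2].astype(np.float32)*1000);print(nm,st[i],r,np.median(q[:,2]))
    for y0 in (.06,):
        m=ok&(P[...,2]>.03)&(P[...,2]<.13)&(P[...,0]>.3)&(P[...,0]<.48)&(P[...,1]>.02)&(P[...,1]<.6)
        k,l,st,_=cv2.connectedComponentsWithStats(m.astype(np.uint8))
        for i in range(1,k):
            if st[i,4]>8:
                q=P[l==i];print(st[i],q.mean(0).round(4),q.min(0).round(3),q.max(0).round(3),p[l==i].mean(0).round())
```

```text
top table z 0.001198845220870437
rack [ 365  183   91   25 1877] ((518.5828857421875, -299.3320007324219), (324.8812561035156, 82.96537780761719), 89.89384460449219) 0.007674143798894306
carrier [ 211  182  103   38 2172] ((494.11260986328125, 235.59188842773438), (369.4910583496094, 132.23695373535156), 89.87267303466797) 0.011761916151100116
[212 201  20  12 177] [0.4648 0.3607 0.0917] [0.447 0.339 0.031] [0.48  0.393 0.123] [179. 217. 228.]
[239 202  12   8  74] [0.4693 0.2852 0.0783] [0.458 0.272 0.032] [0.48  0.304 0.117] [127. 119. 110.]
[259 203  13   8  83] [0.4672 0.2142 0.0739] [0.454 0.198 0.035] [0.479 0.235 0.088] [96. 96. 94.]
[279 203  15  10 124] [0.4648 0.1411 0.0807] [0.449 0.12  0.03 ] [0.48  0.17  0.109] [153. 125. 101.]
[175 209  14  11 121] [0.4364 0.5051 0.061 ] [0.419 0.489 0.031] [0.455 0.527 0.073] [223. 221.  58.]
scene table z -0.0020953825699543405
rack [ 375  225  102   68 2178] ((516.6009521484375, -289.41143798828125), (322.69793701171875, 86.84549713134766), 89.96792602539062) 0.005409118409884783
carrier [ 230  167  105   51 1592] ((494.3609313964844, 242.10426330566406), (130.82962036132812, 384.1566162109375), 0.06542561948299408) 0.011260539392983882
[204 151  10  13  81] [0.4387 0.5028 0.055 ] [0.421 0.488 0.03 ] [0.456 0.527 0.069] [215. 199.  84.]
[236 151  17  28 322] [0.461  0.3611 0.0756] [0.442 0.342 0.03 ] [0.48  0.396 0.119] [191. 208. 208.]
[258 163  11  22 163] [0.4676 0.2876 0.0658] [0.454 0.273 0.03 ] [0.48  0.307 0.11 ] [121. 108.  92.]
[274 178  12  17 151] [0.4635 0.2123 0.0606] [0.449 0.198 0.03 ] [0.48  0.237 0.082] [99. 97. 91.]
[290 182  15  24 263] [0.4612 0.1387 0.0665] [0.444 0.12  0.03 ] [0.479 0.166 0.102] [133.  95.  64.]
```

View pics/crop0.png

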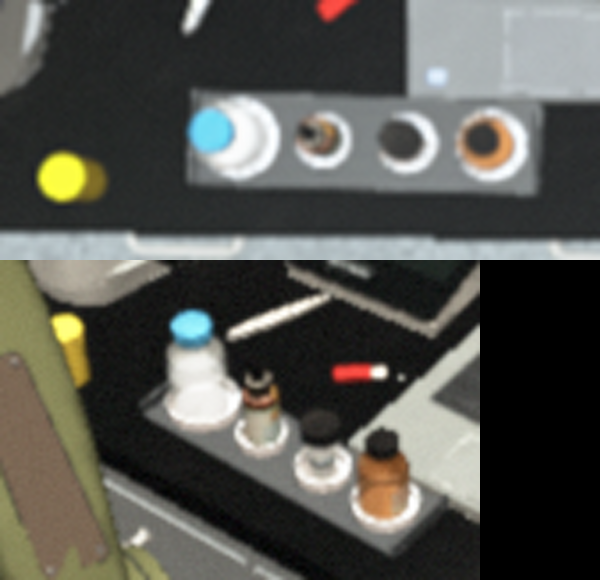

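Left to right in the carrier: blue-capped (pbs), oil dropper, objective case, brown (stain). The yellow look-alike stands apart at (181,214) and stays put. Targets are pbs → pocket y -112.5, oil → -37.5, objective → +37.5, stain → +112.5. Now the precise poses.

```bash
cat >> h.py <<'E'
def cast(n,uv,z):
    c=viewer.calibration(n);f=200/np.tan(np.radians(c['vfov'])/2);uv=np.asarray(uv,float).reshape(-1,2)
    E=np.array(c['extrinsics']);r=np.c_[(uv-[c['cx'],c['cy']])/f,np.ones(len(uv))]@E[:3,:3].T
    return E[:3,3]+r*((z-E[2,3])/r[:,2])[:,None]
E
python3 - <<'E'
from h import *
for n in('top','scene'):
    z=np.load(n+'0.npz');P=z['P'];p=z['p'].astype(int);hsv=cv2.cvtColor(z['p'],cv2.COLOR_RGB2HSV)
    # rack silhouette
    m=((p.min(-1)>55)&(P[...,0]>.44)&(P[...,0]<.59)&(P[...,1]<-.1)&(P[...,1]>-.5)&(P[...,2]<.04)).astype(np.uint8)
    k,l,st,_=cv2.connectedComponentsWithStats(m);i=1+np.argmax(st[1:,4])
    mm=cv2.morphologyEx((l==i).astype(np.uint8),cv2.MORPH_OPEN,np.ones((3,3)))
    uv=np.argwhere(mm)[:,::-1]
    for h in(0,.022):
        r=cv2.minAreaRect((cast(n,uv,h)[:,:2]*1000).astype(np.float32));print(n,'rack',h,np.round(r[0],1),np.round(r[1],1),round(r[2],2), np.round(cv2.boxPoints(r)).tolist())
    print('depth of walltops',np.percentile(P[mm>0][:,2],[5,50,95]))
    # cups: white ring pixels
    # caps by top plane
    spec={'pbs':(.361,.116,.018),'oil':(.286,.113,.006),'obj':(.213,.075,.019),'stain':(.140,.099,.0155)}
    for nm,(y,h,rr) in spec.items():
        s=(P[...,2]>h-.008)&(P[...,2]<h+.02)&(abs(P[...,1]-y)<.035)&(P[...,0]>.42)&(P[...,0]<.5)
        if nm=='pbs': s&=(hsv[...,0]>85)&(hsv[...,0]<110)&(hsv[...,1]>90)
        uv=np.argwhere(s)[:,::-1]
        if len(uv): 
            c=cast(n,uv,h);print(n,nm,len(uv),uv.mean(0).round(1),c.mean(0).round(4),((c.max(0)+c.min(0))/2).round(4),np.ptp(c,axis=0).round(3), P[s].mean(0).round(4))
    # white cups
    w=(p.min(-1)>170)&(P[...,2]<.035)&(P[...,0]>.4)&(P[...,0]<.52)&(P[...,1]>.08)&(P[...,1]<.42)
    for nm,(y,h,rr) in spec.items():
        s=w&(abs(P[...,1]-y)<.037);uv=np.argwhere(s)[:,::-1]
        if len(uv)>4:
            (x,yy),r=cv2.minEnclosingCircle((cast(n,uv,.021)[:,:2]*1000).astype(np.float32));print(n,'cup',nm,len(uv),round(x,1),round(yy,1),round(r,1))
E
python3 - <<'E'
from h import *
t=np.load('top0.npz')['p'];s=np.load('scene0.npz')['p']
a=cv2.resize(t[172:215,360:462],(780,320),interpolation=cv2.INTER_CUBIC)[:,:,::-1]
cv2.imwrite('pics/rack0.png',a)
E
```

```text
top rack 0 [ 529.6 -300.3] [324.5  95.9] 87.73 [[475.0, -461.0], [571.0, -464.0], [584.0, -140.0], [488.0, -136.0]]
top rack 0.022 [ 527.2 -295.6] [319.7  94.5] 87.73 [[474.0, -453.0], [568.0, -457.0], [581.0, -138.0], [486.0, -134.0]]
depth of walltops [-0.00018033  0.00759581  0.02369059]
top pbs 88 [217.1 202.5] [0.4747 0.3684 0.116 ] [0.4747 0.3687 0.116 ] [0.03  0.034 0.   ] [0.4746 0.3682 0.1166]
top oil 13 [240.4 202.6] [0.4756 0.2911 0.113 ] [0.476  0.2908 0.113 ] [0.01 0.01 0.  ] [0.4757 0.2915 0.1113]
top obj 98 [264.4 205. ] [0.4714 0.2159 0.075 ] [0.4714 0.2172 0.075 ] [0.035 0.035 0.   ] [0.4712 0.2157 0.0767]
top stain 67 [285.1 204.9] [0.4709 0.1427 0.099 ] [0.4707 0.143  0.099 ] [0.027 0.027 0.   ] [0.4709 0.1427 0.0992]
top cup pbs 107 476.8 366.1 36.2
top cup oil 61 475.5 291.4 25.5
top cup obj 78 486.3 205.5 44.0
top cup stain 104 483.5 146.6 43.8
scene rack 0 [ 138.6 -413.4] [ 92.  242.4] 0.14 [[92.0, -292.0], [93.0, -535.0], [185.0, -534.0], [184.0, -292.0]]
scene rack 0.022 [ 128.3 -416.5] [ 90.3 238.1] 0.14 [[83.0, -298.0], [83.0, -536.0], [174.0, -535.0], [173.0, -297.0]]
depth of walltops [-0.81165595 -0.80223527 -0.79283754]
scene pbs 74 [243.  153.6] [0.4699 0.3666 0.116 ] [0.4695 0.3655 0.116 ] [0.04  0.041 0.   ] [0.4719 0.3688 0.1135]
scene oil 6 [261.7 163.5] [0.4713 0.288  0.113 ] [0.471  0.2871 0.113 ] [0.009 0.008 0.   ] [0.4759 0.2924 0.1074]
scene obj 84 [279.2 181.6] [0.4685 0.2153 0.075 ] [0.4688 0.2152 0.075 ] [0.041 0.039 0.   ] [0.4696 0.2162 0.0737]
scene stain 60 [296.7 185.8] [0.4675 0.1424 0.099 ] [0.4675 0.1411 0.099 ] [0.032 0.032 0.   ] [0.4697 0.1443 0.0962]
scene cup pbs 141 385.4 266.5 151.5
scene cup oil 65 379.0 202.8 144.2
scene cup obj 99 383.0 135.4 142.0
scene cup stain 136 286.3 -21.8 275.4
```

View pics/rack0.png

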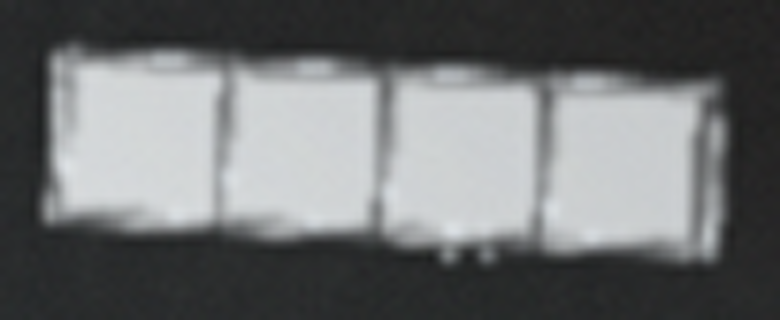

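The rack is about 2.3° off square, centred near (0.531, -0.296). Vessel axes (x, y): pbs (0.473, 0.368), oil (0.474, 0.290), objective (0.470, 0.2155), stain (0.469, 0.1425). First move: turn so the fingers close across the row, while clearing the microscope.

{"fn": "step_arm", "kwargs": {
  "motion": [
    {"dx":-0.12,"dy":-0.12,"wz":0.047,"claw":88},
    {"dx":-0.25,"dy":-0.25,"wz":0.094,"claw":88},
    {"dx":-0.4,"dy":-0.4,"wz":0.141,"claw":88},
    {"dx":-0.55,"dy":-0.54,"wz":0.188,"claw":88},
    {"dx":-0.7,"dy":-0.68,"wz":0.235,"claw":88},
    {"dx":-0.82,"dy":-0.8,"wz":0.282,"claw":88},
    {"dx":-0.93,"dy":-0.91,"wz":0.329,"claw":88},
    {"dx":-1,"dy":-0.98,"wz":0.376,"claw":88}
  ]
}}

```text
$.motion[0]: bad value
```

{"fn": "step_arm", "kwargs": {
  "motion": [
    {"wz":0.018},
    {"wz":0.018}
  ]
}}

```text
$.motion[0]: bad value
```

Run:
```python
from h import *
from scipy.spatial.transform import Rotation as R
s=get_state();print(s['clock'],s['tool_pos'],R.from_quat(s['eef_rot']).as_matrix().round(3),s['q'])
z=np.load('top0.npz');P=z['P'];g=z['p'].astype(int).min(-1)
m=((g>165)&(P[...,0]>.44)&(P[...,0]<.6)&(P[...,1]<-.1)&(P[...,1]>-.5)&(P[...,2]<.03)).astype(np.uint8)
m=cv2.erode(m,np.ones((3,3)))
k,l,st,_=cv2.connectedComponentsWithStats(m)
for i in range(1,k):
    if st[i,4]>30:
        c=cast('top',np.argwhere(l==i)[:,::-1],.006);print(st[i],cv2.minAreaRect((c[:,:2]*1000).astype(np.float32)),c.mean(0).round(4))
z=np.load('scene0.npz');P=z['P'];g=z['p'].astype(int).min(-1)
m=((z['d']>0)&(g>55)&(P[...,0]>.46)&(P[...,0]<.6)&(P[...,1]<-.1)&(P[...,1]>-.48)&(P[...,2]<.04)&(P[...,2]>-.02)).astype(np.uint8)
k,l,st,_=cv2.connectedComponentsWithStats(m);i=1+np.argmax(st[1:,4]);uv=np.argwhere(l==i)[:,::-1]
r=cv2.minAreaRect((cast('scene',uv,.022)[:,:2]*1000).astype(np.float32));print(st[i],r,np.round(cv2.boxPoints(r)).tolist())
w=P[(l==i)&(P[...,2]>.012)&(P[...,2]<.03)];print(cv2.minAreaRect((w[:,:2]*1000).astype(np.float32)))
```

```text
0.1 [0.20345196 0.59037936 0.23804017] [[-0.945  0.326 -0.   ]
 [ 0.326  0.945 -0.002]
 [-0.    -0.002 -1.   ]] [-1.2051654   0.68983705 -0.19456228  1.56620436  0.15730748  0.90251238
 -0.21510388]
[368 181  20  20 306] ((535.23876953125, -180.21463012695312), (67.75634002685547, 69.60964965820312), 86.55025482177734) [ 0.5349 -0.1832  0.006 ]
[390 182  18  20 300] ((531.7802124023438, -257.3193359375), (61.27289962768555, 69.14256286621094), 89.89109802246094) [ 0.5304 -0.2591  0.006 ]
[411 183  18  20 290] ((529.0084228515625, -333.0408630371094), (61.232540130615234, 69.09966278076172), 89.67333984375) [ 0.5278 -0.3339  0.006 ]
[432 186  18  18 272] ((522.9781494140625, -408.70721435546875), (61.340415954589844, 62.669090270996094), 89.6319351196289) [ 0.5241 -0.4088  0.006 ]
[ 374  221  105   72 2810] ((518.0084228515625, -295.272705078125), (317.9409484863281, 110.16488647460938), 87.1992416381836) [[455.0, -451.0], [565.0, -457.0], [581.0, -139.0], [471.0, -134.0]]
((525.4555053710938, -293.8694152832031), (311.7026062011719, 88.7337875366211), 87.93120574951172)
```

{"fn": "step_arm", "kwargs": {
  "motion": [
    {"dx":-0.12,"dy":-0.12,"dz":0,"wx":0,"wy":0,"wz":0.047,"claw":88},
    {"dx":-0.25,"dy":-0.25,"dz":0,"wx":0,"wy":0,"wz":0.094,"claw":88},
    {"dx":-0.4,"dy":-0.4,"dz":0,"wx":0,"wy":0,"wz":0.141,"claw":88},
    {"dx":-0.55,"dy":-0.54,"dz":0,"wx":0,"wy":0,"wz":0.188,"claw":88},
    {"dx":-0.7,"dy":-0.68,"dz":0,"wx":0,"wy":0,"wz":0.235,"claw":88},
    {"dx":-0.82,"dy":-0.8,"dz":0,"wx":0,"wy":0,"wz":0.282,"claw":88},
    {"dx":-0.93,"dy":-0.91,"dz":0,"wx":0,"wy":0,"wz":0.329,"claw":88},
    {"dx":-1,"dy":-0.98,"dz":0,"wx":0,"wy":0,"wz":0.376,"claw":88}
  ],
  "force": 20
}}

```text
clock: 0.9
tool_pos: [0.2541, 0.4895, 0.2385]
eef_rot: [0.689, 0.725, -0.0, 0.0]
contact_force: [0.3, 0.4, -0.5]
opening: 1.0
finger_force: 0.0
```

{"fn": "step_arm", "kwargs": {
  "motion": [
    {"dx":-0.3,"dy":0.2,"dz":0,"wx":0,"wy":0,"wz":0.016,"claw":88},
    {"dx":-0.7,"dy":0.5,"dz":0,"wx":0,"wy":0,"wz":0.016,"claw":88},
    {"dx":-0.97,"dy":0.7,"dz":0,"wx":0,"wy":0,"wz":0.016,"claw":88},
    {"dx":-0.97,"dy":0.7,"dz":0,"wx":0,"wy":0,"wz":0.016,"claw":88}
  ]
}}

```text
clock: 1.3
tool_pos: [0.3172, 0.4123, 0.2387]
eef_rot: [0.707, 0.707, -0.001, 0.002]
contact_force: [0.5, -0.1, 0.5]
opening: 0.999
finger_force: 0.0
```

{"fn": "step_arm", "kwargs": {
  "motion": [
    {"dx":-0.2,"dy":0.3,"dz":0,"wx":0,"wy":0,"wz":0,"claw":88},
    {"dx":-0.4,"dy":0.6,"dz":0,"wx":0,"wy":0,"wz":0,"claw":88},
    {"dx":-0.57,"dy":1,"dz":0,"wx":0,"wy":0,"wz":0,"claw":88},
    {"dx":-0.57,"dy":1,"dz":0,"wx":0,"wy":0,"wz":0,"claw":88}
  ]
}}

```text
clock: 1.7
tool_pos: [0.3989, 0.3691, 0.2388]
eef_rot: [0.707, 0.707, 0.001, 0.002]
contact_force: [-0.4, -0.1, 0.4]
opening: 0.999
finger_force: 0.0
```

{"fn": "step_arm", "kwargs": {
  "motion": [
    {"dx":0,"dy":0.4,"dz":0,"wx":0,"wy":0,"wz":0,"claw":88},
    {"dx":0,"dy":0.7,"dz":0,"wx":0,"wy":0,"wz":0,"claw":88},
    {"dx":0,"dy":0.99,"dz":0,"wx":0,"wy":0,"wz":0,"claw":88},
    {"dx":0,"dy":0.99,"dz":0,"wx":0,"wy":0,"wz":0,"claw":88}
  ]
}}

```text
clock: 2.1
tool_pos: [0.4758, 0.3723, 0.2384]
eef_rot: [0.705, 0.709, 0.001, 0.001]
contact_force: [-0.6, -0.4, -0.9]
opening: 1.005
finger_force: 0.0
```

{"fn": "step_arm", "kwargs": {
  "motion": [
    {"dx":0,"dy":0,"dz":0.4,"wx":0,"wy":0,"wz":0,"claw":88},
    {"dx":0,"dy":0,"dz":0.8,"wx":0,"wy":0,"wz":0,"claw":88},
    {"dx":0,"dy":0,"dz":0.9,"wx":0,"wy":0,"wz":0,"claw":88},
    {"dx":0,"dy":0,"dz":0.9,"wx":0,"wy":0,"wz":0,"claw":88},
    {"dx":0,"dy":0,"dz":0.9,"wx":0,"wy":0,"wz":0,"claw":88}
  ]
}}

```text
clock: 2.6
tool_pos: [0.4735, 0.373, 0.1678]
eef_rot: [0.704, 0.71, 0.001, -0.0]
contact_force: [-0.3, 0.2, 0.3]
opening: 1.0
finger_force: 0.0
```

Run:
```python
from h import *
p,d=snap('scene','g1.png');cv2.imwrite('pics/g1c.png',cv2.resize(p[80:240,150:350],None,fx=3,fy=3,interpolation=cv2.INTER_CUBIC)[:,:,::-1])
for i in range(4):
    s=get_state();print(s['tool_pos'],s['eef_rot']);viewer.snapshot('top')
```

```text
[0.4739663  0.37308251 0.16820933] [ 7.04276492e-01  7.09924609e-01  1.29275740e-03 -2.26072632e-05]
[0.47416471 0.37300218 0.1683334 ] [7.04345666e-01 7.09855640e-01 1.46686513e-03 4.16110559e-05]
[0.47419008 0.3728441  0.16823487] [7.04396276e-01 7.09805574e-01 1.38920397e-03 5.38877854e-05]
[0.47413343 0.37269598 0.16804324] [7.04435677e-01 7.09766788e-01 1.21696625e-03 4.79795886e-05]
```

View pics/g1c.png

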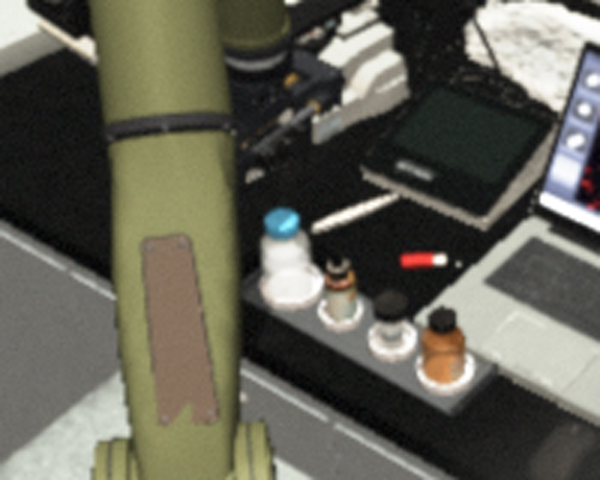

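The crop shows the gripper up over the blue-capped bottle (cap at crop (283,225)), with all four vessels upright in their cups. I'll shift 5 mm and go down to the cap.

{"fn": "step_arm", "kwargs": {
  "motion": [
    {"dx":-0.06,"dy":-0.02,"dz":0.2,"wx":0,"wy":0,"wz":0,"claw":88},
    {"dx":-0.06,"dy":-0.02,"dz":0.4,"wx":0,"wy":0,"wz":0,"claw":88},
    {"dx":-0.06,"dy":-0.02,"dz":0.6,"wx":0,"wy":0,"wz":0,"claw":88},
    {"dx":-0.06,"dy":-0.02,"dz":0.8,"wx":0,"wy":0,"wz":0,"claw":88},
    {"dx":-0.06,"dy":-0.02,"dz":0.95,"wx":0,"wy":0,"wz":0,"claw":88},
    {"dx":-0.06,"dy":-0.02,"dz":1,"wx":0,"wy":0,"wz":0,"claw":88},
    {"dx":-0.06,"dy":-0.02,"dz":1,"wx":0,"wy":0,"wz":0,"claw":88}
  ]
}}

```text
clock: 3.55
tool_pos: [0.472, 0.3673, 0.0865]
eef_rot: [0.704, 0.71, -0.0, -0.0]
contact_force: [-0.0, 0.1, 0.9]
opening: 0.995
finger_force: 0.0
```

{"fn": "step_arm", "kwargs": {
  "motion": [
    {"dx":0,"dy":0,"dz":0.05,"wx":0,"wy":0,"wz":0,"claw":60},
    {"dx":0,"dy":0,"dz":0.05,"wx":0,"wy":0,"wz":0,"claw":50},
    {"dx":0,"dy":0,"dz":0.05,"wx":0,"wy":0,"wz":0,"claw":42},
    {"dx":0,"dy":0,"dz":0.05,"wx":0,"wy":0,"wz":0,"claw":42},
    {"dx":0,"dy":0,"dz":0.05,"wx":0,"wy":0,"wz":0,"claw":42}
  ]
}}

```text
clock: 4.05
tool_pos: [0.4741, 0.368, 0.0837]
eef_rot: [0.705, 0.71, 0.002, 0.001]
contact_force: [3.7, 0.3, 5.4]
opening: 0.564
finger_force: 2.6
```

{"fn": "step_arm", "kwargs": {
  "motion": [
    {"dx":0,"dy":0,"dz":0,"wx":0,"wy":0,"wz":0,"claw":36},
    {"dx":0,"dy":0,"dz":0,"wx":0,"wy":0,"wz":0,"claw":20},
    {"dx":0,"dy":0,"dz":0,"wx":0,"wy":0,"wz":0,"claw":20},
    {"dx":0,"dy":0,"dz":0,"wx":0,"wy":0,"wz":0,"claw":20},
    {"dx":0,"dy":0,"dz":0,"wx":0,"wy":0,"wz":0,"claw":20}
  ],
  "force": 25
}}

```text
clock: 4.55
tool_pos: [0.4744, 0.368, 0.0838]
eef_rot: [0.705, 0.71, 0.002, 0.001]
contact_force: [5.0, -0.2, 6.3]
opening: 0.52
finger_force: 24.7
```

The tips closed on the shoulder taper (46 mm), so the pads reach right to the TCP. I'll open and grip the round body instead, TCP 46 mm above the foot.

{"fn": "step_arm", "kwargs": {
  "motion": [
    {"dx":0,"dy":0,"dz":0,"wx":0,"wy":0,"wz":0,"claw":60},
    {"dx":0,"dy":0,"dz":0,"wx":0,"wy":0,"wz":0,"claw":88},
    {"dx":0,"dy":0,"dz":0,"wx":0,"wy":0,"wz":0,"claw":88},
    {"dx":0,"dy":0,"dz":0,"wx":0,"wy":0,"wz":0,"claw":88},
    {"dx":0,"dy":0,"dz":0.15,"wx":0,"wy":0,"wz":0,"claw":88},
    {"dx":0,"dy":0,"dz":0.25,"wx":0,"wy":0,"wz":0,"claw":88},
    {"dx":0,"dy":0,"dz":0.33,"wx":0,"wy":0,"wz":0,"claw":88},
    {"dx":0,"dy":0,"dz":0.33,"wx":0,"wy":0,"wz":0,"claw":88}
  ]
}}

```text
clock: 5.35
tool_pos: [0.4711, 0.3667, 0.0548]
eef_rot: [0.704, 0.71, -0.001, -0.0]
contact_force: [0.1, 0.0, 0.5]
opening: 0.995
finger_force: 0.0
```

{"fn": "step_arm", "kwargs": {
  "motion": [
    {"dx":0,"dy":0,"dz":0,"wx":0,"wy":0,"wz":0,"claw":70},
    {"dx":0,"dy":0,"dz":0,"wx":0,"wy":0,"wz":0,"claw":60},
    {"dx":0,"dy":0,"dz":0,"wx":0,"wy":0,"wz":0,"claw":40},
    {"dx":0,"dy":0,"dz":0,"wx":0,"wy":0,"wz":0,"claw":40},
    {"dx":0,"dy":0,"dz":0,"wx":0,"wy":0,"wz":0,"claw":40},
    {"dx":0,"dy":0,"dz":0,"wx":0,"wy":0,"wz":0,"claw":40},
    {"dx":0,"dy":0,"dz":0,"wx":0,"wy":0,"wz":0,"claw":40}
  ],
  "force": 25
}}

```text
clock: 6.05
tool_pos: [0.4734, 0.3677, 0.0569]
eef_rot: [0.705, 0.71, 0.001, 0.0]
contact_force: [4.5, 0.1, 2.4]
opening: 0.602
finger_force: 25.0
```

{"fn": "step_arm", "kwargs": {
  "motion": [
    {"dx":0,"dy":0,"dz":-0.05,"wx":0,"wy":0,"wz":0,"claw":40},
    {"dx":0,"dy":0,"dz":-0.12,"wx":0,"wy":0,"wz":0,"claw":40},
    {"dx":0,"dy":0,"dz":-0.2,"wx":0,"wy":0,"wz":0,"claw":40},
    {"dx":0,"dy":0,"dz":-0.3,"wx":0,"wy":0,"wz":0,"claw":40},
    {"dx":0,"dy":0,"dz":-0.3,"wx":0,"wy":0,"wz":0,"claw":40}
  ]
}}

```text
clock: 6.55
tool_pos: [0.4716, 0.368, 0.0815]
eef_rot: [0.704, 0.71, 0.0, -0.0]
contact_force: [-0.5, -0.5, -2.2]
opening: 0.601
finger_force: 24.9
```

Run:
```python
from h import *
p,d=snap('scene','g2.png');cv2.imwrite('pics/g2c.png',cv2.resize(p[110:220,200:330],None,fx=4,fy=4,interpolation=cv2.INTER_CUBIC)[:,:,::-1])
s=get_state();print(s['tool_pos'],s['contact_force'],s['moment'],s['opening'],s['finger_force'])
```

```text
[0.47158888 0.36778955 0.08100093] [ 0.82174811  0.45732733 -2.65346153] [-0.09717907  0.05235044 -0.03793642] 0.6015136752922041 24.907451694016345
```

View pics/g2c.png

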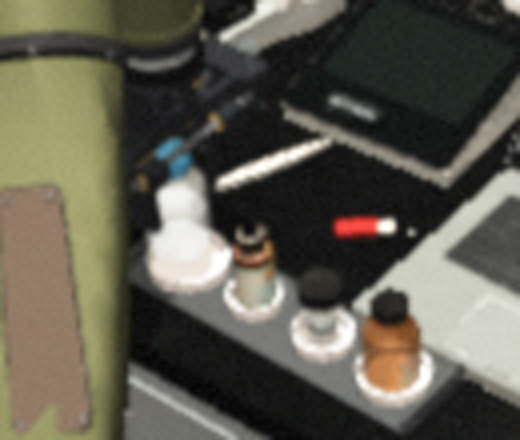

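The bottle is lifted clear: cap at crop (175,155), upright, wrist load about 2.6 N. I'll raise it and carry it to the rightmost pocket.

{"fn": "step_arm", "kwargs": {
  "motion": [
    {"dx":0,"dy":0,"dz":-0.15,"wx":0,"wy":0,"wz":0,"claw":40},
    {"dx":0,"dy":0,"dz":-0.4,"wx":0,"wy":0,"wz":0,"claw":40},
    {"dx":0,"dy":0,"dz":-0.7,"wx":0,"wy":0,"wz":0,"claw":40},
    {"dx":0,"dy":0,"dz":-1,"wx":0,"wy":0,"wz":0,"claw":40}
  ]
}}

```text
clock: 7.0
tool_pos: [0.4716, 0.3671, 0.1615]
eef_rot: [0.704, 0.71, -0.0, -0.0]
contact_force: [-0.3, 0.7, -1.7]
opening: 0.602
finger_force: 24.9
```

{"fn": "step_arm", "kwargs": {
  "motion": [
    {"dx":-0.1,"dy":0,"dz":-0.2,"wx":0,"wy":0,"wz":0,"claw":40},
    {"dx":-0.3,"dy":0,"dz":-0.3,"wx":0,"wy":0,"wz":0,"claw":40},
    {"dx":-0.5,"dy":0,"dz":-0.35,"wx":0,"wy":0,"wz":0,"claw":40},
    {"dx":-0.75,"dy":0,"dz":-0.35,"wx":0,"wy":0,"wz":0,"claw":40},
    {"dx":-1,"dy":0,"dz":-0.35,"wx":0,"wy":0,"wz":0,"claw":40}
  ]
}}

```text
clock: 7.5
tool_pos: [0.472, 0.2842, 0.1877]
eef_rot: [0.705, 0.709, -0.001, 0.0]
contact_force: [0.3, -0.8, -2.4]
opening: 0.6
finger_force: 24.9
```

{"fn": "step_arm", "kwargs": {
  "motion": [
    {"dx":-0.25,"dy":0,"dz":0,"wx":0,"wy":0,"wz":0,"claw":40},
    {"dx":-0.5,"dy":0,"dz":0,"wx":0,"wy":0,"wz":0,"claw":40},
    {"dx":-0.75,"dy":0,"dz":0,"wx":0,"wy":0,"wz":0,"claw":40},
    {"dx":-1,"dy":0,"dz":0,"wx":0,"wy":0,"wz":0,"claw":40}
  ]
}}

```text
clock: 7.9
tool_pos: [0.4722, 0.2041, 0.1876]
eef_rot: [0.705, 0.709, -0.001, -0.0]
contact_force: [-0.2, 0.5, -2.8]
opening: 0.601
finger_force: 24.9
```

{"fn": "step_arm", "kwargs": {
  "motion": [
    {"dx":-0.25,"dy":0,"dz":0,"wx":0,"wy":0,"wz":0,"claw":40},
    {"dx":-0.5,"dy":0,"dz":0,"wx":0,"wy":0,"wz":0,"claw":40},
    {"dx":-0.75,"dy":0,"dz":0,"wx":0,"wy":0,"wz":0,"claw":40},
    {"dx":-1,"dy":0,"dz":0,"wx":0,"wy":0,"wz":0,"claw":40}
  ]
}}

```text
clock: 8.3
tool_pos: [0.4725, 0.1244, 0.1876]
eef_rot: [0.705, 0.709, -0.001, -0.0]
contact_force: [1.3, -0.7, -1.7]
opening: 0.603
finger_force: 24.9
```

{"fn": "step_arm", "kwargs": {
  "motion": [
    {"dx":-0.25,"dy":0,"dz":0,"wx":0,"wy":0,"wz":0,"claw":40},
    {"dx":-0.5,"dy":0,"dz":0,"wx":0,"wy":0,"wz":0,"claw":40},
    {"dx":-0.75,"dy":0,"dz":0,"wx":0,"wy":0,"wz":0,"claw":40},
    {"dx":-1,"dy":0,"dz":0,"wx":0,"wy":0,"wz":0,"claw":40}
  ]
}}

```text
clock: 8.7
tool_pos: [0.4728, 0.0446, 0.1877]
eef_rot: [0.705, 0.709, -0.001, -0.001]
contact_force: [0.2, -0.2, -2.5]
opening: 0.607
finger_force: 24.9
```

{"fn": "step_arm", "kwargs": {
  "motion": [
    {"dx":-0.25,"dy":0.05,"dz":0,"wx":0,"wy":0,"wz":0,"claw":40},
    {"dx":-0.5,"dy":0.1,"dz":0,"wx":0,"wy":0,"wz":0,"claw":40},
    {"dx":-0.75,"dy":0.15,"dz":0,"wx":0,"wy":0,"wz":0,"claw":40},
    {"dx":-1,"dy":0.2,"dz":0,"wx":0,"wy":0,"wz":0,"claw":40}
  ]
}}

```text
clock: 9.1
tool_pos: [0.4892, -0.035, 0.1876]
eef_rot: [0.705, 0.709, -0.001, -0.001]
contact_force: [-0.2, 0.2, -1.8]
opening: 0.604
finger_force: 24.9
```

{"fn": "step_arm", "kwargs": {
  "motion": [
    {"dx":-0.25,"dy":0.05,"dz":0,"wx":0,"wy":0,"wz":0,"claw":40},
    {"dx":-0.5,"dy":0.1,"dz":0,"wx":0,"wy":0,"wz":0,"claw":40},
    {"dx":-0.75,"dy":0.15,"dz":0,"wx":0,"wy":0,"wz":0,"claw":40},
    {"dx":-1,"dy":0.2,"dz":0,"wx":0,"wy":0,"wz":0,"claw":40}
  ]
}}

```text
clock: 9.5
tool_pos: [0.5055, -0.1146, 0.1875]
eef_rot: [0.705, 0.709, -0.001, -0.001]
contact_force: [0.8, -0.1, -1.7]
opening: 0.6
finger_force: 24.9
```

{"fn": "step_arm", "kwargs": {
  "motion": [
    {"dx":-0.25,"dy":0.05,"dz":0,"wx":0,"wy":0,"wz":0,"claw":40},
    {"dx":-0.5,"dy":0.1,"dz":0,"wx":0,"wy":0,"wz":0,"claw":40},
    {"dx":-0.75,"dy":0.15,"dz":0,"wx":0,"wy":0,"wz":0,"claw":40},
    {"dx":-1,"dy":0.2,"dz":0,"wx":0,"wy":0,"wz":0,"claw":40}
  ]
}}

```text
clock: 9.9
tool_pos: [0.5219, -0.1943, 0.1873]
eef_rot: [0.705, 0.709, -0.001, -0.001]
contact_force: [0.1, -0.4, -1.6]
opening: 0.602
finger_force: 24.9
```

{"fn": "step_arm", "kwargs": {
  "motion": [
    {"dx":-0.25,"dy":0,"dz":0,"wx":0,"wy":0,"wz":0,"claw":40},
    {"dx":-0.5,"dy":0,"dz":0,"wx":0,"wy":0,"wz":0,"claw":40},
    {"dx":-0.75,"dy":0,"dz":0,"wx":0,"wy":0,"wz":0,"claw":40},
    {"dx":-1,"dy":0,"dz":0,"wx":0,"wy":0,"wz":0,"claw":40}
  ]
}}

```text
clock: 10.3
tool_pos: [0.5222, -0.274, 0.1872]
eef_rot: [0.705, 0.709, -0.001, -0.001]
contact_force: [-0.8, 0.4, -2.5]
opening: 0.604
finger_force: 24.9
```

{"fn": "step_arm", "kwargs": {
  "motion": [
    {"dx":-0.25,"dy":0,"dz":0,"wx":0,"wy":0,"wz":0,"claw":40},
    {"dx":-0.5,"dy":0,"dz":0,"wx":0,"wy":0,"wz":0,"claw":40},
    {"dx":-0.75,"dy":0,"dz":0,"wx":0,"wy":0,"wz":0,"claw":40},
    {"dx":-0.9,"dy":0,"dz":0,"wx":0,"wy":0,"wz":0,"claw":40},
    {"dx":-0.9,"dy":0,"dz":0,"wx":0,"wy":0,"wz":0,"claw":40},
    {"dx":-0.9,"dy":0,"dz":0,"wx":0,"wy":0,"wz":0,"claw":40},
    {"dx":-0.9,"dy":0,"dz":0,"wx":0,"wy":0,"wz":0,"claw":40}
  ]
}}

```text
clock: 11.0
tool_pos: [0.5254, -0.3426, 0.1881]
eef_rot: [0.704, 0.71, 0.0, -0.001]
contact_force: [0.2, 1.1, -1.0]
opening: 0.598
finger_force: 24.9
```

{"fn": "step_arm", "kwargs": {
  "motion": [
    {"dx":-0.2,"dy":0,"dz":0,"wx":0,"wy":0,"wz":0,"claw":40},
    {"dx":-0.4,"dy":0,"dz":0.1,"wx":0,"wy":0,"wz":0,"claw":40},
    {"dx":-0.65,"dy":0,"dz":0.2,"wx":0,"wy":0,"wz":0,"claw":40},
    {"dx":-0.8,"dy":0,"dz":0.4,"wx":0,"wy":0,"wz":0,"claw":40},
    {"dx":-0.8,"dy":0,"dz":0.6,"wx":0,"wy":0,"wz":0,"claw":40},
    {"dx":-0.8,"dy":0,"dz":0.8,"wx":0,"wy":0,"wz":0,"claw":40},
    {"dx":-0.8,"dy":0,"dz":1,"wx":0,"wy":0,"wz":0,"claw":40},
    {"dx":-0.8,"dy":0,"dz":1,"wx":0,"wy":0,"wz":0,"claw":40}
  ]
}}

```text
clock: 11.8
tool_pos: [0.5243, -0.4067, 0.105]
eef_rot: [0.704, 0.71, -0.0, -0.003]
contact_force: [-0.0, 0.8, -2.5]
opening: 0.599
finger_force: 24.9
```

Run:
```python
from h import *
p,d=snap('scene','g3.png');cv2.imwrite('pics/g3c.png',cv2.resize(p[180:310,350:510],None,fx=4,fy=4,interpolation=cv2.INTER_CUBIC)[:,:,::-1])
s=get_state();print(s['tool_pos'],s['eef_rot'],s['contact_force'],s['opening'])
```

```text
[ 0.5251717  -0.40733028  0.10658266] [ 7.04198048e-01  7.10001736e-01 -1.32385711e-04 -1.62035291e-03] [ 1.39474383  0.30535392 -1.09630973] 0.6050017557728252
```

View pics/g3c.png

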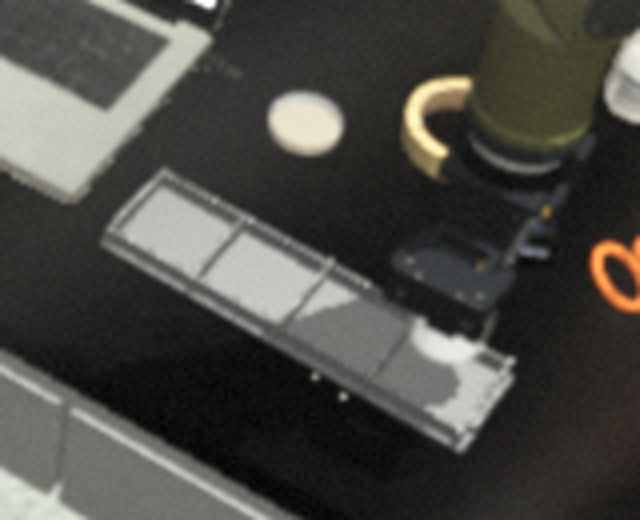

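The bottle hangs upright over the rightmost pocket at crop (445,345). Lowering slowly.

{"fn": "step_arm", "kwargs": {
  "motion": [
    {"dx":0,"dy":-0.02,"dz":0.1,"wx":0,"wy":0,"wz":0,"claw":40},
    {"dx":0,"dy":-0.02,"dz":0.2,"wx":0,"wy":0,"wz":0,"claw":40},
    {"dx":0,"dy":-0.02,"dz":0.3,"wx":0,"wy":0,"wz":0,"claw":40},
    {"dx":0,"dy":-0.02,"dz":0.4,"wx":0,"wy":0,"wz":0,"claw":40},
    {"dx":0,"dy":-0.02,"dz":0.5,"wx":0,"wy":0,"wz":0,"claw":40},
    {"dx":0,"dy":-0.02,"dz":0.57,"wx":0,"wy":0,"wz":0,"claw":40},
    {"dx":0,"dy":-0.02,"dz":0.6,"wx":0,"wy":0,"wz":0,"claw":40},
    {"dx":0,"dy":-0.02,"dz":0.62,"wx":0,"wy":0,"wz":0,"claw":40}
  ]
}}

```text
clock: 12.65
tool_pos: [0.5243, -0.4083, 0.0584]
eef_rot: [0.704, 0.71, 0.0, -0.0]
contact_force: [-0.1, 0.0, -2.2]
opening: 0.604
finger_force: 24.9
```

{"fn": "step_arm", "kwargs": {
  "motion": [
    {"dx":0,"dy":0,"dz":0.01,"wx":0,"wy":0,"wz":0,"claw":40},
    {"dx":0,"dy":0,"dz":0.02,"wx":0,"wy":0,"wz":0,"claw":40},
    {"dx":0,"dy":0,"dz":0.03,"wx":0,"wy":0,"wz":0,"claw":40},
    {"dx":0,"dy":0,"dz":0.04,"wx":0,"wy":0,"wz":0,"claw":40},
    {"dx":0,"dy":0,"dz":0.05,"wx":0,"wy":0,"wz":0,"claw":40},
    {"dx":0,"dy":0,"dz":0.05,"wx":0,"wy":0,"wz":0,"claw":40},
    {"dx":0,"dy":0,"dz":0.05,"wx":0,"wy":0,"wz":0,"claw":40},
    {"dx":0,"dy":0,"dz":0.05,"wx":0,"wy":0,"wz":0,"claw":40}
  ]
}}

```text
clock: 13.45
tool_pos: [0.5243, -0.4083, 0.0547]
eef_rot: [0.704, 0.71, 0.0, 0.0]
contact_force: [-0.5, -0.0, -2.9]
opening: 0.606
finger_force: 24.9
```

{"fn": "step_arm", "kwargs": {
  "motion": [
    {"dx":0,"dy":0,"dz":0.01,"wx":0,"wy":0,"wz":0,"claw":40},
    {"dx":0,"dy":0,"dz":0.02,"wx":0,"wy":0,"wz":0,"claw":40},
    {"dx":0,"dy":0,"dz":0.03,"wx":0,"wy":0,"wz":0,"claw":40},
    {"dx":0,"dy":0,"dz":0.03,"wx":0,"wy":0,"wz":0,"claw":40},
    {"dx":0,"dy":0,"dz":0.03,"wx":0,"wy":0,"wz":0,"claw":40}
  ]
}}

```text
clock: 13.95
tool_pos: [0.5243, -0.4083, 0.0522]
eef_rot: [0.704, 0.71, 0.0, -0.0]
contact_force: [0.5, 0.0, -2.1]
opening: 0.603
finger_force: 24.9
```

{"fn": "step_arm", "kwargs": {
  "motion": [
    {"dx":0,"dy":0,"dz":0.01,"wx":0,"wy":0,"wz":0,"claw":40},
    {"dx":0,"dy":0,"dz":0.02,"wx":0,"wy":0,"wz":0,"claw":40},
    {"dx":0,"dy":0,"dz":0.025,"wx":0,"wy":0,"wz":0,"claw":40},
    {"dx":0,"dy":0,"dz":0.025,"wx":0,"wy":0,"wz":0,"claw":40},
    {"dx":0,"dy":0,"dz":0.025,"wx":0,"wy":0,"wz":0,"claw":40}
  ]
}}

```text
clock: 14.45
tool_pos: [0.5245, -0.4086, 0.0519]
eef_rot: [0.704, 0.71, -0.0, 0.0]
contact_force: [-0.7, 1.8, 7.8]
opening: 0.6
finger_force: 24.9
```

{"fn": "step_arm", "kwargs": {
  "motion": [
    {"dx":0,"dy":0,"dz":0,"wx":0,"wy":0,"wz":0,"claw":60},
    {"dx":0,"dy":0,"dz":0,"wx":0,"wy":0,"wz":0,"claw":70},
    {"dx":0,"dy":0,"dz":0,"wx":0,"wy":0,"wz":0,"claw":88},
    {"dx":0,"dy":0,"dz":0,"wx":0,"wy":0,"wz":0,"claw":88},
    {"dx":0,"dy":0,"dz":-0.2,"wx":0,"wy":0,"wz":0,"claw":88},
    {"dx":0,"dy":0,"dz":-0.5,"wx":0,"wy":0,"wz":0,"claw":88},
    {"dx":0,"dy":0,"dz":-1,"wx":0,"wy":0,"wz":0,"claw":88}
  ]
}}

```text
clock: 15.15
tool_pos: [0.523, -0.4073, 0.1299]
eef_rot: [0.704, 0.71, -0.0, -0.002]
contact_force: [0.8, 0.2, -0.2]
opening: 1.001
finger_force: 0.0
```

{"fn": "step_arm", "kwargs": {
  "motion": [
    {"dx":0.2,"dy":0,"dz":-0.5,"wx":0,"wy":0,"wz":0,"claw":88},
    {"dx":0.5,"dy":0,"dz":-0.7,"wx":0,"wy":0,"wz":0,"claw":88},
    {"dx":1,"dy":0,"dz":-0.7,"wx":0,"wy":0,"wz":0,"claw":88}
  ]
}}

```text
clock: 15.45
tool_pos: [0.5251, -0.3317, 0.1908]
eef_rot: [0.706, 0.708, 0.0, 0.005]
contact_force: [1.0, 0.2, -0.5]
opening: 1.001
finger_force: 0.0
```

{"fn": "step_arm", "kwargs": {
  "motion": [
    {"dx":0.5,"dy":-0.1,"dz":0,"wx":0,"wy":0,"wz":0,"claw":88},
    {"dx":1,"dy":-0.2,"dz":0,"wx":0,"wy":0,"wz":0,"claw":88}
  ]
}}

```text
clock: 15.65
tool_pos: [0.5072, -0.2471, 0.1877]
eef_rot: [0.704, 0.71, 0.001, 0.001]
contact_force: [-0.2, 0.3, -0.6]
opening: 0.997
finger_force: 0.0
```

{"fn": "step_arm", "kwargs": {
  "motion": [
    {"dx":0.5,"dy":-0.1,"dz":0,"wx":0,"wy":0,"wz":0,"claw":88},
    {"dx":1,"dy":-0.2,"dz":0,"wx":0,"wy":0,"wz":0,"claw":88}
  ]
}}

```text
clock: 15.85
tool_pos: [0.4904, -0.1671, 0.1875]
eef_rot: [0.705, 0.71, 0.001, 0.001]
contact_force: [0.3, 0.7, 0.0]
opening: 0.996
finger_force: 0.0
```

{"fn": "step_arm", "kwargs": {
  "motion": [
    {"dx":0.5,"dy":-0.1,"dz":0,"wx":0,"wy":0,"wz":0,"claw":88},
    {"dx":1,"dy":-0.2,"dz":0,"wx":0,"wy":0,"wz":0,"claw":88}
  ]
}}

```text
clock: 16.05
tool_pos: [0.4739, -0.0872, 0.1875]
eef_rot: [0.705, 0.71, 0.001, 0.001]
contact_force: [0.0, -0.4, -0.2]
opening: 0.999
finger_force: 0.0
```

{"fn": "step_arm", "kwargs": {
  "motion": [
    {"dx":0.5,"dy":0,"dz":0,"wx":0,"wy":0,"wz":0,"claw":88},
    {"dx":1,"dy":0,"dz":0,"wx":0,"wy":0,"wz":0,"claw":88}
  ]
}}

```text
clock: 16.25
tool_pos: [0.4734, -0.0072, 0.1875]
eef_rot: [0.705, 0.71, 0.001, 0.001]
contact_force: [0.6, -0.0, 0.3]
opening: 0.998
finger_force: 0.0
```

{"fn": "step_arm", "kwargs": {
  "motion": [
    {"dx":0.5,"dy":0,"dz":0,"wx":0,"wy":0,"wz":0,"claw":88},
    {"dx":1,"dy":0,"dz":0,"wx":0,"wy":0,"wz":0,"claw":88}
  ]
}}

```text
clock: 16.45
tool_pos: [0.4729, 0.0731, 0.1874]
eef_rot: [0.704, 0.71, 0.001, 0.0]
contact_force: [-0.7, 0.2, 0.1]
opening: 1.001
finger_force: 0.0
```

{"fn": "step_arm", "kwargs": {
  "motion": [
    {"dx":0.5,"dy":0,"dz":0,"wx":0,"wy":0,"wz":0,"claw":88},
    {"dx":1,"dy":0,"dz":0,"wx":0,"wy":0,"wz":0,"claw":88}
  ]
}}

```text
clock: 16.65
tool_pos: [0.4723, 0.1532, 0.1875]
eef_rot: [0.704, 0.71, 0.001, 0.0]
contact_force: [0.6, -0.9, 0.5]
opening: 1.0
finger_force: 0.0
```

{"fn": "step_arm", "kwargs": {
  "motion": [
    {"dx":0.4,"dy":0,"dz":0,"wx":0,"wy":0,"wz":0,"claw":88},
    {"dx":0.8,"dy":0,"dz":0,"wx":0,"wy":0,"wz":0,"claw":88},
    {"dx":1,"dy":0,"dz":0,"wx":0,"wy":0,"wz":0,"claw":88},
    {"dx":1,"dy":0,"dz":0,"wx":0,"wy":0,"wz":0,"claw":88}
  ]
}}

```text
clock: 17.05
tool_pos: [0.4714, 0.2339, 0.1869]
eef_rot: [0.703, 0.711, 0.001, -0.0]
contact_force: [0.1, -0.7, -0.9]
opening: 1.001
finger_force: 0.0
```

```bash
cat > look.py <<'E'
from h import *
# (name, x0, y0, top z, halfwidth)
def chk(l,n='top'):
    p,d=snap(n);P=cloud(n,d)
    for nm,x,y,h in l:
        s=(P[...,2]>h-.008)&(P[...,2]<h+.01)&(abs(P[...,1]-y)<.035)&(abs(P[...,0]-x)<.035)
        uv=np.argwhere(s)[:,::-1]
        if len(uv): print(n,nm,len(uv),cast(n,uv,h).mean(0).round(4),P[s].mean(0).round(4))
        else: print(n,nm,'none')
def st():
    for _ in range(3):
        s=get_state();print(np.round(s['tool_pos'],4),np.round(s['eef_rot'],3),np.round(s['contact_force'],1),s['clock']);viewer.snapshot('top')
E
python3 - <<'E'
from look import *
st()
for n in('scene','top'): chk([('pbs',.524,-.408,.111),('oil',.474,.29,.113),('obj',.47,.2155,.075),('stain',.47,.1425,.099)],n)
E
```

```text
[0.4714 0.2339 0.1869] [ 0.703  0.711  0.001 -0.   ] [ 0.1 -0.7 -0.9] 17.05
[0.4715 0.2312 0.1867] [0.704 0.71  0.    0.   ] [ 0.  -0.9  0.4] 17.1
[0.4716 0.2296 0.1866] [ 0.705  0.709 -0.     0.   ] [ 0.3 -0.3  0. ] 17.15
scene pbs 112 [ 0.5182 -0.4058  0.111 ] [ 0.5203 -0.4054  0.1084]
scene oil 8 [0.4691 0.2879 0.113 ] [0.4723 0.291  0.1091]
scene obj 84 [0.4689 0.215  0.075 ] [0.4705 0.2165 0.0729]
scene stain 62 [0.4675 0.1424 0.099 ] [0.4692 0.1438 0.0969]
top pbs 94 [ 0.522 -0.406  0.111] [ 0.5219 -0.4059  0.1114]
top oil none
top obj 87 [0.4719 0.2142 0.075 ] [0.4718 0.214  0.0762]
top stain 65 [0.4712 0.143  0.099 ] [0.4712 0.1429 0.0998]
```

Blue-capped bottle stands at (0.5215, -0.406), top at the right height. Now the oil dropper.

{"fn": "step_arm", "kwargs": {
  "motion": [
    {"dx":0.4,"dy":0.02,"dz":0,"wx":0,"wy":0,"wz":0,"claw":88},
    {"dx":0.73,"dy":0.02,"dz":0,"wx":0,"wy":0,"wz":0,"claw":88},
    {"dx":0.73,"dy":0.02,"dz":0.2,"wx":0,"wy":0,"wz":0,"claw":88},
    {"dx":0.73,"dy":0.02,"dz":0.5,"wx":0,"wy":0,"wz":0,"claw":88},
    {"dx":0.73,"dy":0.02,"dz":0.7,"wx":0,"wy":0,"wz":0,"claw":88},
    {"dx":0.73,"dy":0.02,"dz":0.7,"wx":0,"wy":0,"wz":0,"claw":88},
    {"dx":0.73,"dy":0.02,"dz":0.7,"wx":0,"wy":0,"wz":0,"claw":88}
  ]
}}

```text
clock: 18.0
tool_pos: [0.4731, 0.2886, 0.1306]
eef_rot: [0.705, 0.709, -0.0, 0.0]
contact_force: [0.3, 0.3, -0.1]
opening: 0.998
finger_force: 0.0
```

Run:
```python
from look import *
st()
```

```text
[0.4731 0.2886 0.1306] [ 0.705  0.709 -0.     0.   ] [ 0.3  0.3 -0.1] 18.0
[0.4734 0.2891 0.131 ] [0.705 0.709 0.    0.   ] [-0.1 -0.1 -0.1] 18.05
[0.4734 0.2894 0.1313] [0.705 0.709 0.001 0.   ] [-0.2 -0.1  0.6] 18.1
```

Down 77 mm to TCP z ≈ 0.054, then grip.

{"fn": "step_arm", "kwargs": {
  "motion": [
    {"dx":0.01,"dy":0,"dz":0.2,"wx":0,"wy":0,"wz":0,"claw":88},
    {"dx":0.01,"dy":0,"dz":0.4,"wx":0,"wy":0,"wz":0,"claw":88},
    {"dx":0.01,"dy":0,"dz":0.6,"wx":0,"wy":0,"wz":0,"claw":88},
    {"dx":0.01,"dy":0,"dz":0.75,"wx":0,"wy":0,"wz":0,"claw":88},
    {"dx":0.01,"dy":0,"dz":0.88,"wx":0,"wy":0,"wz":0,"claw":75},
    {"dx":0.01,"dy":0,"dz":0.95,"wx":0,"wy":0,"wz":0,"claw":60},
    {"dx":0.01,"dy":0,"dz":0.95,"wx":0,"wy":0,"wz":0,"claw":50},
    {"dx":0.01,"dy":0,"dz":0.95,"wx":0,"wy":0,"wz":0,"claw":45}
  ]
}}

```text
clock: 18.95
tool_pos: [0.4728, 0.2906, 0.0546]
eef_rot: [0.704, 0.71, 0.0, 0.0]
contact_force: [0.7, -0.5, 0.5]
opening: 0.661
finger_force: 0.0
```

{"fn": "step_arm", "kwargs": {
  "motion": [
    {"dx":0,"dy":0,"dz":0,"wx":0,"wy":0,"wz":0,"claw":40},
    {"dx":0,"dy":0,"dz":0,"wx":0,"wy":0,"wz":0,"claw":35},
    {"dx":0,"dy":0,"dz":0,"wx":0,"wy":0,"wz":0,"claw":20},
    {"dx":0,"dy":0,"dz":0,"wx":0,"wy":0,"wz":0,"claw":20},
    {"dx":0,"dy":0,"dz":0,"wx":0,"wy":0,"wz":0,"claw":20},
    {"dx":0,"dy":0,"dz":0,"wx":0,"wy":0,"wz":0,"claw":20}
  ],
  "force": 15
}}

```text
clock: 19.55
tool_pos: [0.473, 0.2907, 0.0546]
eef_rot: [0.704, 0.71, 0.0, 0.0]
contact_force: [0.8, 0.2, 2.5]
opening: 0.367
finger_force: 14.8
```

{"fn": "step_arm", "kwargs": {
  "motion": [
    {"dx":0,"dy":0,"dz":-0.05,"wx":0,"wy":0,"wz":0,"claw":20},
    {"dx":0,"dy":0,"dz":-0.12,"wx":0,"wy":0,"wz":0,"claw":20},
    {"dx":0,"dy":0,"dz":-0.2,"wx":0,"wy":0,"wz":0,"claw":20},
    {"dx":0,"dy":0,"dz":-0.3,"wx":0,"wy":0,"wz":0,"claw":20},
    {"dx":0,"dy":0,"dz":-0.3,"wx":0,"wy":0,"wz":0,"claw":20}
  ]
}}

```text
clock: 20.05
tool_pos: [0.4733, 0.2909, 0.0796]
eef_rot: [0.704, 0.71, 0.001, 0.0]
contact_force: [-0.5, 0.8, -1.1]
opening: 0.362
finger_force: 14.8
```

Run:
```python
from h import *
p,d=snap('scene','g4.png');cv2.imwrite('pics/g4c.png',cv2.resize(p[110:220,200:330],None,fx=4,fy=4,interpolation=cv2.INTER_CUBIC)[:,:,::-1])
s=get_state();print(s['tool_pos'],s['contact_force'],s['opening'],s['finger_force'])
```

```text
[0.47303126 0.29077909 0.0791006 ] [ 0.29693724 -0.40466223 -0.86416572] 0.36692243577251804 14.768456128804246
```

View pics/g4c.png

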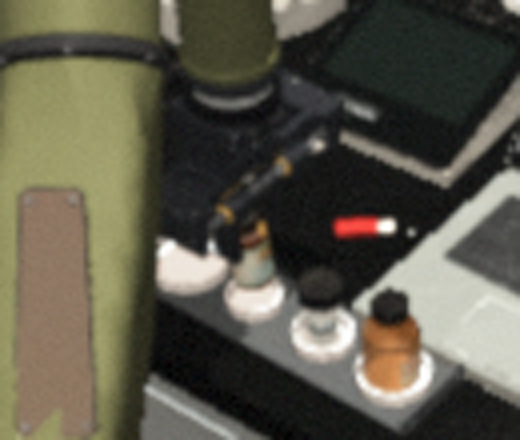

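The oil bottle is held upright (crop (255,255)), opening 32 mm. Carry it to the second pocket from the right.

{"fn": "step_arm", "kwargs": {
  "motion": [
    {"dx":0,"dy":0,"dz":-0.15,"wx":0,"wy":0,"wz":0,"claw":20},
    {"dx":0,"dy":0,"dz":-0.4,"wx":0,"wy":0,"wz":0,"claw":20},
    {"dx":0,"dy":0,"dz":-0.7,"wx":0,"wy":0,"wz":0,"claw":20},
    {"dx":0,"dy":0,"dz":-1,"wx":0,"wy":0,"wz":0,"claw":20}
  ]
}}

```text
clock: 20.5
tool_pos: [0.4723, 0.2903, 0.1595]
eef_rot: [0.704, 0.71, -0.0, -0.0]
contact_force: [0.8, 0.7, -1.0]
opening: 0.363
finger_force: 14.8
```

{"fn": "step_arm", "kwargs": {
  "motion": [
    {"dx":-0.1,"dy":0,"dz":-0.2,"wx":0,"wy":0,"wz":0,"claw":20},
    {"dx":-0.3,"dy":0,"dz":-0.3,"wx":0,"wy":0,"wz":0,"claw":20},
    {"dx":-0.5,"dy":0,"dz":-0.35,"wx":0,"wy":0,"wz":0,"claw":20},
    {"dx":-0.75,"dy":0,"dz":-0.35,"wx":0,"wy":0,"wz":0,"claw":20},
    {"dx":-1,"dy":0,"dz":-0.35,"wx":0,"wy":0,"wz":0,"claw":20}
  ]
}}

```text
clock: 21.0
tool_pos: [0.4725, 0.2076, 0.1858]
eef_rot: [0.705, 0.709, -0.001, -0.0]
contact_force: [0.3, -0.4, -0.5]
opening: 0.368
finger_force: 14.8
```

{"fn": "step_arm", "kwargs": {
  "motion": [
    {"dx":-0.25,"dy":0,"dz":0,"wx":0,"wy":0,"wz":0,"claw":20},
    {"dx":-0.5,"dy":0,"dz":0,"wx":0,"wy":0,"wz":0,"claw":20},
    {"dx":-0.75,"dy":0,"dz":0,"wx":0,"wy":0,"wz":0,"claw":20},
    {"dx":-1,"dy":0,"dz":0,"wx":0,"wy":0,"wz":0,"claw":20}
  ]
}}

```text
clock: 21.4
tool_pos: [0.4727, 0.1276, 0.1856]
eef_rot: [0.705, 0.709, -0.001, -0.0]
contact_force: [-0.7, 0.6, -0.7]
opening: 0.366
finger_force: 14.8
```

{"fn": "step_arm", "kwargs": {
  "motion": [
    {"dx":-0.25,"dy":0,"dz":0,"wx":0,"wy":0,"wz":0,"claw":20},
    {"dx":-0.5,"dy":0,"dz":0,"wx":0,"wy":0,"wz":0,"claw":20},
    {"dx":-0.75,"dy":0,"dz":0,"wx":0,"wy":0,"wz":0,"claw":20},
    {"dx":-1,"dy":0,"dz":0,"wx":0,"wy":0,"wz":0,"claw":20}
  ]
}}

```text
clock: 21.8
tool_pos: [0.473, 0.0478, 0.1856]
eef_rot: [0.705, 0.709, -0.001, -0.001]
contact_force: [0.9, -0.2, -1.5]
opening: 0.367
finger_force: 14.8
```

{"fn": "step_arm", "kwargs": {
  "motion": [
    {"dx":-0.25,"dy":0.05,"dz":0,"wx":0,"wy":0,"wz":0,"claw":20},
    {"dx":-0.5,"dy":0.1,"dz":0,"wx":0,"wy":0,"wz":0,"claw":20},
    {"dx":-0.75,"dy":0.15,"dz":0,"wx":0,"wy":0,"wz":0,"claw":20},
    {"dx":-1,"dy":0.22,"dz":0,"wx":0,"wy":0,"wz":0,"claw":20}
  ]
}}

```text
clock: 22.2
tool_pos: [0.4908, -0.0319, 0.1855]
eef_rot: [0.705, 0.709, -0.001, -0.001]
contact_force: [0.3, 0.5, 0.0]
opening: 0.363
finger_force: 14.8
```

{"fn": "step_arm", "kwargs": {
  "motion": [
    {"dx":-0.25,"dy":0.05,"dz":0,"wx":0,"wy":0,"wz":0,"claw":20},
    {"dx":-0.5,"dy":0.1,"dz":0,"wx":0,"wy":0,"wz":0,"claw":20},
    {"dx":-0.75,"dy":0.15,"dz":0,"wx":0,"wy":0,"wz":0,"claw":20},
    {"dx":-1,"dy":0.22,"dz":0,"wx":0,"wy":0,"wz":0,"claw":20}
  ]
}}

```text
clock: 22.6
tool_pos: [0.5087, -0.1116, 0.1854]
eef_rot: [0.705, 0.709, -0.001, -0.001]
contact_force: [-0.2, 0.3, 0.0]
opening: 0.366
finger_force: 14.8
```

{"fn": "step_arm", "kwargs": {
  "motion": [
    {"dx":-0.25,"dy":0.05,"dz":0,"wx":0,"wy":0,"wz":0,"claw":20},
    {"dx":-0.5,"dy":0.1,"dz":0,"wx":0,"wy":0,"wz":0,"claw":20},
    {"dx":-0.75,"dy":0.15,"dz":0,"wx":0,"wy":0,"wz":0,"claw":20},
    {"dx":-1,"dy":0.22,"dz":0,"wx":0,"wy":0,"wz":0,"claw":20}
  ]
}}

```text
clock: 23.0
tool_pos: [0.5267, -0.1913, 0.1853]
eef_rot: [0.705, 0.709, -0.001, -0.001]
contact_force: [1.1, -0.9, -0.1]
opening: 0.365
finger_force: 14.8
```

{"fn": "step_arm", "kwargs": {
  "motion": [
    {"dx":-0.25,"dy":0,"dz":0,"wx":0,"wy":0,"wz":0,"claw":20},
    {"dx":-0.5,"dy":0,"dz":0,"wx":0,"wy":0,"wz":0,"claw":20},
    {"dx":-0.7,"dy":0,"dz":0,"wx":0,"wy":0,"wz":0,"claw":20},
    {"dx":-0.8,"dy":0,"dz":0,"wx":0,"wy":0,"wz":0,"claw":20},
    {"dx":-0.8,"dy":0,"dz":0,"wx":0,"wy":0,"wz":0,"claw":20},
    {"dx":-0.8,"dy":0,"dz":0,"wx":0,"wy":0,"wz":0,"claw":20},
    {"dx":-0.8,"dy":0,"dz":0,"wx":0,"wy":0,"wz":0,"claw":20},
    {"dx":-0.8,"dy":0,"dz":0,"wx":0,"wy":0,"wz":0,"claw":20}
  ]
}}

```text
clock: 23.8
tool_pos: [0.5297, -0.2519, 0.1863]
eef_rot: [0.704, 0.71, 0.0, -0.0]
contact_force: [0.4, 0.5, -1.7]
opening: 0.363
finger_force: 14.8
```

Run:
```python
from look import *
st()
```

```text
[ 0.5297 -0.2519  0.1863] [ 0.704  0.71   0.    -0.   ] [ 0.4  0.5 -1.7] 23.8
[ 0.5297 -0.2521  0.1863] [ 0.704  0.71   0.    -0.   ] [-0.9  0.2 -0.6] 23.85
[ 0.5297 -0.2523  0.1863] [ 0.704  0.71   0.    -0.   ] [ 0.9 -0.2 -0.4] 23.9
```

{"fn": "step_arm", "kwargs": {
  "motion": [
    {"dx":-0.2,"dy":-0.04,"dz":0,"wx":0,"wy":0,"wz":0,"claw":20},
    {"dx":-0.45,"dy":-0.04,"dz":0,"wx":0,"wy":0,"wz":0,"claw":20},
    {"dx":-0.7,"dy":-0.04,"dz":0.1,"wx":0,"wy":0,"wz":0,"claw":20},
    {"dx":-0.9,"dy":-0.04,"dz":0.3,"wx":0,"wy":0,"wz":0,"claw":20},
    {"dx":-1,"dy":-0.04,"dz":0.5,"wx":0,"wy":0,"wz":0,"claw":20},
    {"dx":-1,"dy":-0.04,"dz":0.7,"wx":0,"wy":0,"wz":0,"claw":20},
    {"dx":-1,"dy":-0.04,"dz":0.8,"wx":0,"wy":0,"wz":0,"claw":20},
    {"dx":-1,"dy":-0.04,"dz":0.8,"wx":0,"wy":0,"wz":0,"claw":20}
  ]
}}

```text
clock: 24.75
tool_pos: [0.526, -0.3324, 0.1208]
eef_rot: [0.704, 0.71, -0.0, -0.002]
contact_force: [-0.3, 0.3, -0.0]
opening: 0.362
finger_force: 14.8
```

{"fn": "step_arm", "kwargs": {
  "motion": [
    {"dx":0,"dy":0,"dz":0.1,"wx":0,"wy":0,"wz":0,"claw":20},
    {"dx":0,"dy":0,"dz":0.2,"wx":0,"wy":0,"wz":0,"claw":20},
    {"dx":0,"dy":0,"dz":0.35,"wx":0,"wy":0,"wz":0,"claw":20},
    {"dx":0,"dy":0,"dz":0.5,"wx":0,"wy":0,"wz":0,"claw":20},
    {"dx":0,"dy":0,"dz":0.65,"wx":0,"wy":0,"wz":0,"claw":20},
    {"dx":0,"dy":0,"dz":0.75,"wx":0,"wy":0,"wz":0,"claw":20},
    {"dx":0,"dy":0,"dz":0.8,"wx":0,"wy":0,"wz":0,"claw":20},
    {"dx":0,"dy":0,"dz":0.8,"wx":0,"wy":0,"wz":0,"claw":20}
  ]
}}

```text
clock: 25.55
tool_pos: [0.5266, -0.3329, 0.0575]
eef_rot: [0.704, 0.71, -0.0, -0.001]
contact_force: [0.9, -0.2, -0.1]
opening: 0.363
finger_force: 14.8
```

{"fn": "step_arm", "kwargs": {
  "motion": [
    {"dx":0,"dy":0,"dz":0.01,"wx":0,"wy":0,"wz":0,"claw":20},
    {"dx":0,"dy":0,"dz":0.03,"wx":0,"wy":0,"wz":0,"claw":20},
    {"dx":0,"dy":0,"dz":0.05,"wx":0,"wy":0,"wz":0,"claw":20},
    {"dx":0,"dy":0,"dz":0.05,"wx":0,"wy":0,"wz":0,"claw":20},
    {"dx":0,"dy":0,"dz":0.05,"wx":0,"wy":0,"wz":0,"claw":20}
  ]
}}

```text
clock: 26.05
tool_pos: [0.5269, -0.3331, 0.0544]
eef_rot: [0.704, 0.71, 0.0, 0.0]
contact_force: [0.9, 0.6, -0.5]
opening: 0.364
finger_force: 14.8
```

{"fn": "step_arm", "kwargs": {
  "motion": [
    {"dx":0,"dy":0,"dz":0.015,"wx":0,"wy":0,"wz":0,"claw":20},
    {"dx":0,"dy":0,"dz":0.03,"wx":0,"wy":0,"wz":0,"claw":20},
    {"dx":0,"dy":0,"dz":0.045,"wx":0,"wy":0,"wz":0,"claw":20},
    {"dx":0,"dy":0,"dz":0.055,"wx":0,"wy":0,"wz":0,"claw":20},
    {"dx":0,"dy":0,"dz":0.06,"wx":0,"wy":0,"wz":0,"claw":20},
    {"dx":0,"dy":0,"dz":0.06,"wx":0,"wy":0,"wz":0,"claw":20}
  ]
}}

```text
clock: 26.65
tool_pos: [0.5269, -0.3332, 0.0496]
eef_rot: [0.704, 0.71, -0.0, 0.0]
contact_force: [0.1, 0.4, 1.0]
opening: 0.363
finger_force: 14.8
```

{"fn": "step_arm", "kwargs": {
  "motion": [
    {"dx":0,"dy":0,"dz":0.008,"wx":0,"wy":0,"wz":0,"claw":20},
    {"dx":0,"dy":0,"dz":0.008,"wx":0,"wy":0,"wz":0,"claw":36},
    {"dx":0,"dy":0,"dz":0.008,"wx":0,"wy":0,"wz":0,"claw":50},
    {"dx":0,"dy":0,"dz":0.008,"wx":0,"wy":0,"wz":0,"claw":70},
    {"dx":0,"dy":0,"dz":0.008,"wx":0,"wy":0,"wz":0,"claw":70},
    {"dx":0,"dy":0,"dz":-0.2,"wx":0,"wy":0,"wz":0,"claw":88},
    {"dx":0,"dy":0,"dz":-0.5,"wx":0,"wy":0,"wz":0,"claw":88},
    {"dx":0,"dy":0,"dz":-1,"wx":0,"wy":0,"wz":0,"claw":88}
  ]
}}

```text
clock: 27.45
tool_pos: [0.5256, -0.3323, 0.1295]
eef_rot: [0.704, 0.71, -0.0, -0.002]
contact_force: [-0.0, -0.5, -0.3]
opening: 0.929
finger_force: 0.0
```

{"fn": "step_arm", "kwargs": {
  "motion": [
    {"dx":0.2,"dy":0,"dz":-0.5,"wx":0,"wy":0,"wz":0,"claw":88},
    {"dx":0.5,"dy":0,"dz":-0.72,"wx":0,"wy":0,"wz":0,"claw":88},
    {"dx":1,"dy":0,"dz":-0.72,"wx":0,"wy":0,"wz":0,"claw":88}
  ]
}}

```text
clock: 27.75
tool_pos: [0.528, -0.2563, 0.1916]
eef_rot: [0.706, 0.708, 0.001, 0.005]
contact_force: [0.5, 0.5, -1.4]
opening: 0.999
finger_force: 0.0
```

{"fn": "step_arm", "kwargs": {
  "motion": [
    {"dx":0.5,"dy":-0.1,"dz":0,"wx":0,"wy":0,"wz":0,"claw":88},
    {"dx":1,"dy":-0.22,"dz":0,"wx":0,"wy":0,"wz":0,"claw":88}
  ]
}}

```text
clock: 27.95
tool_pos: [0.5084, -0.1718, 0.1886]
eef_rot: [0.705, 0.71, 0.001, 0.001]
contact_force: [0.2, 0.0, 0.1]
opening: 1.0
finger_force: 0.0
```

{"fn": "step_arm", "kwargs": {
  "motion": [
    {"dx":0.5,"dy":-0.1,"dz":0,"wx":0,"wy":0,"wz":0,"claw":88},
    {"dx":1,"dy":-0.22,"dz":0,"wx":0,"wy":0,"wz":0,"claw":88}
  ]
}}

```text
clock: 28.15
tool_pos: [0.4899, -0.0919, 0.1884]
eef_rot: [0.705, 0.71, 0.001, 0.001]
contact_force: [0.5, 0.1, -0.5]
opening: 0.997
finger_force: 0.0
```

{"fn": "step_arm", "kwargs": {
  "motion": [
    {"dx":0.5,"dy":-0.1,"dz":0,"wx":0,"wy":0,"wz":0,"claw":88},
    {"dx":1,"dy":-0.22,"dz":0,"wx":0,"wy":0,"wz":0,"claw":88}
  ]
}}

```text
clock: 28.35
tool_pos: [0.4717, -0.012, 0.1883]
eef_rot: [0.705, 0.71, 0.001, 0.001]
contact_force: [1.0, 0.0, 0.1]
opening: 1.0
finger_force: 0.0
```

{"fn": "step_arm", "kwargs": {
  "motion": [
    {"dx":0.5,"dy":0,"dz":0,"wx":0,"wy":0,"wz":0,"claw":88},
    {"dx":1,"dy":0,"dz":0,"wx":0,"wy":0,"wz":0,"claw":88}
  ]
}}

```text
clock: 28.55
tool_pos: [0.4709, 0.0681, 0.1883]
eef_rot: [0.704, 0.71, 0.001, 0.0]
contact_force: [0.7, 0.4, -0.8]
opening: 1.0
finger_force: 0.0
```

{"fn": "step_arm", "kwargs": {
  "motion": [
    {"dx":0.4,"dy":0,"dz":0,"wx":0,"wy":0,"wz":0,"claw":88},
    {"dx":0.8,"dy":0,"dz":0,"wx":0,"wy":0,"wz":0,"claw":88},
    {"dx":1,"dy":0,"dz":0,"wx":0,"wy":0,"wz":0,"claw":88},
    {"dx":1,"dy":0,"dz":0,"wx":0,"wy":0,"wz":0,"claw":88},
    {"dx":1,"dy":0,"dz":0,"wx":0,"wy":0,"wz":0,"claw":88},
    {"dx":1,"dy":0,"dz":0,"wx":0,"wy":0,"wz":0,"claw":88}
  ]
}}

```text
clock: 29.15
tool_pos: [0.4706, 0.1447, 0.1875]
eef_rot: [0.705, 0.709, -0.0, 0.0]
contact_force: [0.1, -0.6, -0.0]
opening: 1.0
finger_force: 0.0
```

Run:
```python
from look import *
st()
for n in('scene','top'): chk([('pbs',.524,-.408,.111),('oil',.527,-.333,.108),('obj',.47,.2155,.075),('stain',.47,.1425,.099)],n)
```

```text
[0.4706 0.1447 0.1875] [ 0.705  0.709 -0.     0.   ] [ 0.1 -0.6 -0. ] 29.15
[0.4706 0.1447 0.1874] [ 0.705  0.709 -0.     0.   ] [ 0.4 -0.4  0.6] 29.2
[0.4706 0.1449 0.1873] [ 0.705  0.709 -0.     0.   ] [0.2 0.8 0. ] 29.25
scene pbs 115 [ 0.5177 -0.405   0.111 ] [ 0.5201 -0.4045  0.1082]
scene oil 16 [ 0.5221 -0.3316  0.108 ] [ 0.5265 -0.3304  0.1029]
scene obj 86 [0.4686 0.2147 0.075 ] [0.4704 0.2162 0.0728]
scene stain 64 [0.4668 0.1421 0.099 ] [0.4689 0.1438 0.0963]
top pbs 94 [ 0.522  -0.4063  0.111 ] [ 0.522  -0.4064  0.1107]
top oil 13 [ 0.528  -0.3306  0.108 ] [ 0.5283 -0.3313  0.1053]
top obj none
top stain none
```

The oil bottle stands in its pocket at about (0.527, -0.331). The gripper is now above the brown bottle, so that goes next. First the laptop height under the far finger.

Run:
```python
import numpy as np
P=np.load('scene0.npz')['P']
for a,b in((.12,.17),(.19,.24)):
    m=(P[...,0]>.5)&(P[...,0]<.55)&(P[...,1]>a)&(P[...,1]<b);print(a,np.percentile(P[m][:,2],[5,50,95,100]).round(4))
```

```text
0.12 [-0.8091  0.0109  0.0184  0.0207]
0.19 [-0.8077 -0.0065  0.0147  0.02  ]
```

{"fn": "step_arm", "kwargs": {
  "motion": [
    {"dx":-0.02,"dy":0,"dz":0.3,"wx":0,"wy":0,"wz":0,"claw":88},
    {"dx":-0.02,"dy":0,"dz":0.6,"wx":0,"wy":0,"wz":0,"claw":88},
    {"dx":-0.02,"dy":0,"dz":0.8,"wx":0,"wy":0,"wz":0,"claw":88},
    {"dx":-0.02,"dy":0,"dz":0.8,"wx":0,"wy":0,"wz":0,"claw":88},
    {"dx":-0.02,"dy":0,"dz":0.8,"wx":0,"wy":0,"wz":0,"claw":88}
  ]
}}

```text
clock: 29.9
tool_pos: [0.4706, 0.1446, 0.1232]
eef_rot: [0.705, 0.71, -0.0, -0.0]
contact_force: [0.7, -0.4, 1.5]
opening: 0.997
finger_force: 0.0
```

{"fn": "step_arm", "kwargs": {
  "motion": [
    {"dx":-0.015,"dy":0,"dz":0.2,"wx":0,"wy":0,"wz":0,"claw":88},
    {"dx":-0.015,"dy":0,"dz":0.4,"wx":0,"wy":0,"wz":0,"claw":88},
    {"dx":-0.015,"dy":0,"dz":0.6,"wx":0,"wy":0,"wz":0,"claw":88},
    {"dx":-0.015,"dy":0,"dz":0.75,"wx":0,"wy":0,"wz":0,"claw":88},
    {"dx":-0.015,"dy":0,"dz":0.9,"wx":0,"wy":0,"wz":0,"claw":80},
    {"dx":-0.015,"dy":0,"dz":1,"wx":0,"wy":0,"wz":0,"claw":70},
    {"dx":-0.015,"dy":0,"dz":1,"wx":0,"wy":0,"wz":0,"claw":60},
    {"dx":-0.015,"dy":0,"dz":1,"wx":0,"wy":0,"wz":0,"claw":58}
  ]
}}

```text
clock: 30.7
tool_pos: [0.4706, 0.1437, 0.0433]
eef_rot: [0.704, 0.71, 0.0, 0.0]
contact_force: [-0.5, -0.2, -0.1]
opening: 0.666
finger_force: 0.0
```

{"fn": "step_arm", "kwargs": {
  "motion": [
    {"dx":0,"dy":0,"dz":0,"wx":0,"wy":0,"wz":0,"claw":52},
    {"dx":0,"dy":0,"dz":0,"wx":0,"wy":0,"wz":0,"claw":48},
    {"dx":0,"dy":0,"dz":0,"wx":0,"wy":0,"wz":0,"claw":35},
    {"dx":0,"dy":0,"dz":0,"wx":0,"wy":0,"wz":0,"claw":35},
    {"dx":0,"dy":0,"dz":0,"wx":0,"wy":0,"wz":0,"claw":35},
    {"dx":0,"dy":0,"dz":0,"wx":0,"wy":0,"wz":0,"claw":35}
  ],
  "force": 22
}}

```text
clock: 31.3
tool_pos: [0.4717, 0.144, 0.0436]
eef_rot: [0.705, 0.71, 0.001, 0.001]
contact_force: [2.4, 0.3, 6.3]
opening: 0.517
finger_force: 22.0
```

{"fn": "step_arm", "kwargs": {
  "motion": [
    {"dx":0,"dy":0,"dz":-0.05,"wx":0,"wy":0,"wz":0,"claw":35},
    {"dx":0,"dy":0,"dz":-0.12,"wx":0,"wy":0,"wz":0,"claw":35},
    {"dx":0,"dy":0,"dz":-0.2,"wx":0,"wy":0,"wz":0,"claw":35},
    {"dx":0,"dy":0,"dz":-0.3,"wx":0,"wy":0,"wz":0,"claw":35},
    {"dx":0,"dy":0,"dz":-0.3,"wx":0,"wy":0,"wz":0,"claw":35}
  ]
}}

```text
clock: 31.8
tool_pos: [0.4706, 0.1439, 0.0682]
eef_rot: [0.704, 0.71, 0.0, 0.0]
contact_force: [0.4, 0.2, -1.6]
opening: 0.518
finger_force: 21.9
```

Run:
```python
from h import *
p,d=snap('scene','g5.png');cv2.imwrite('pics/g5c.png',cv2.resize(p[110:220,220:350],None,fx=4,fy=4,interpolation=cv2.INTER_CUBIC)[:,:,::-1])
s=get_state();print(s['tool_pos'],s['contact_force'],s['opening'],s['finger_force'])
```

```text
[0.47054094 0.14383575 0.06772892] [-0.30186421 -0.06911811 -0.7559482 ] 0.5166675447878638 21.90226618142333
```

View pics/g5c.png

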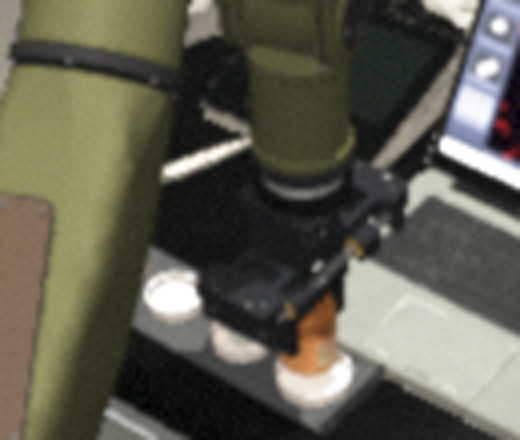

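The brown bottle is held upright at crop (315,335), clear of its cup. On to the leftmost pocket.

{"fn": "step_arm", "kwargs": {
  "motion": [
    {"dx":0,"dy":0,"dz":-0.15,"wx":0,"wy":0,"wz":0,"claw":35},
    {"dx":0,"dy":0,"dz":-0.4,"wx":0,"wy":0,"wz":0,"claw":35},
    {"dx":0,"dy":0,"dz":-0.65,"wx":0,"wy":0,"wz":0,"claw":35},
    {"dx":0,"dy":0,"dz":-0.75,"wx":0,"wy":0,"wz":0,"claw":35}
  ]
}}

```text
clock: 32.25
tool_pos: [0.4711, 0.1438, 0.129]
eef_rot: [0.705, 0.71, 0.001, 0.0]
contact_force: [-0.3, -0.2, -1.4]
opening: 0.518
finger_force: 21.9
```

{"fn": "step_arm", "kwargs": {
  "motion": [
    {"dx":-0.15,"dy":0.05,"dz":0,"wx":0,"wy":0,"wz":0,"claw":35},
    {"dx":-0.4,"dy":0.1,"dz":0,"wx":0,"wy":0,"wz":0,"claw":35},
    {"dx":-0.7,"dy":0.15,"dz":0,"wx":0,"wy":0,"wz":0,"claw":35},
    {"dx":-1,"dy":0.19,"dz":0,"wx":0,"wy":0,"wz":0,"claw":35}
  ]
}}

```text
clock: 32.65
tool_pos: [0.4861, 0.0619, 0.1263]
eef_rot: [0.705, 0.71, -0.001, -0.0]
contact_force: [-0.2, -0.1, -1.6]
opening: 0.518
finger_force: 21.9
```

{"fn": "step_arm", "kwargs": {
  "motion": [
    {"dx":-0.25,"dy":0.05,"dz":0,"wx":0,"wy":0,"wz":0,"claw":35},
    {"dx":-0.5,"dy":0.1,"dz":0,"wx":0,"wy":0,"wz":0,"claw":35},
    {"dx":-0.75,"dy":0.15,"dz":0,"wx":0,"wy":0,"wz":0,"claw":35},
    {"dx":-1,"dy":0.19,"dz":0,"wx":0,"wy":0,"wz":0,"claw":35}
  ]
}}

```text
clock: 33.05
tool_pos: [0.5016, -0.0182, 0.1262]
eef_rot: [0.705, 0.709, -0.001, -0.0]
contact_force: [0.2, 0.5, -0.7]
opening: 0.514
finger_force: 21.9
```

{"fn": "step_arm", "kwargs": {
  "motion": [
    {"dx":-0.25,"dy":0.05,"dz":0,"wx":0,"wy":0,"wz":0,"claw":35},
    {"dx":-0.5,"dy":0.1,"dz":0,"wx":0,"wy":0,"wz":0,"claw":35},
    {"dx":-0.75,"dy":0.15,"dz":0,"wx":0,"wy":0,"wz":0,"claw":35},
    {"dx":-1,"dy":0.19,"dz":0,"wx":0,"wy":0,"wz":0,"claw":35}
  ]
}}

```text
clock: 33.45
tool_pos: [0.5172, -0.098, 0.1261]
eef_rot: [0.705, 0.709, -0.001, -0.001]
contact_force: [0.2, 1.6, -1.4]
opening: 0.518
finger_force: 21.9
```

{"fn": "step_arm", "kwargs": {
  "motion": [
    {"dx":-0.25,"dy":0.05,"dz":0,"wx":0,"wy":0,"wz":0,"claw":35},
    {"dx":-0.5,"dy":0.1,"dz":0,"wx":0,"wy":0,"wz":0,"claw":35},
    {"dx":-0.75,"dy":0.15,"dz":0,"wx":0,"wy":0,"wz":0,"claw":35},
    {"dx":-0.95,"dy":0.19,"dz":0,"wx":0,"wy":0,"wz":0,"claw":35},
    {"dx":-1,"dy":0.19,"dz":0,"wx":0,"wy":0,"wz":0,"claw":35},
    {"dx":-1,"dy":0.19,"dz":0,"wx":0,"wy":0,"wz":0,"claw":35},
    {"dx":-1,"dy":0.19,"dz":0,"wx":0,"wy":0,"wz":0,"claw":35}
  ]
}}

```text
clock: 34.15
tool_pos: [0.5334, -0.1746, 0.1268]
eef_rot: [0.704, 0.71, 0.0, -0.001]
contact_force: [-0.3, 0.9, -1.0]
opening: 0.513
finger_force: 21.9
```

Run:
```python
from look import *
st()
```

```text
[ 0.5334 -0.1746  0.1268] [ 0.704  0.71   0.    -0.001] [-0.3  0.9 -1. ] 34.15
[ 0.5335 -0.1743  0.1269] [ 0.704  0.71   0.    -0.001] [-0.1  1.1 -1.3] 34.2
[ 0.5336 -0.1744  0.127 ] [ 0.704  0.71   0.    -0.001] [ 0.2  0.6 -0.7] 34.25
```

{"fn": "step_arm", "kwargs": {
  "motion": [
    {"dx":-0.11,"dy":0,"dz":0.1,"wx":0,"wy":0,"wz":0,"claw":35},
    {"dx":-0.11,"dy":0,"dz":0.25,"wx":0,"wy":0,"wz":0,"claw":35},
    {"dx":-0.11,"dy":0,"dz":0.45,"wx":0,"wy":0,"wz":0,"claw":35},
    {"dx":-0.11,"dy":0,"dz":0.6,"wx":0,"wy":0,"wz":0,"claw":35},
    {"dx":-0.11,"dy":0,"dz":0.75,"wx":0,"wy":0,"wz":0,"claw":35},
    {"dx":-0.11,"dy":0,"dz":0.88,"wx":0,"wy":0,"wz":0,"claw":35},
    {"dx":-0.11,"dy":0,"dz":0.96,"wx":0,"wy":0,"wz":0,"claw":35},
    {"dx":-0.11,"dy":0,"dz":1,"wx":0,"wy":0,"wz":0,"claw":35}
  ]
}}

```text
clock: 35.1
tool_pos: [0.5336, -0.1845, 0.0463]
eef_rot: [0.704, 0.71, -0.0, -0.0]
contact_force: [0.8, -1.0, -1.5]
opening: 0.513
finger_force: 21.9
```

{"fn": "step_arm", "kwargs": {
  "motion": [
    {"dx":0,"dy":0,"dz":0.02,"wx":0,"wy":0,"wz":0,"claw":35},
    {"dx":0,"dy":0,"dz":0.04,"wx":0,"wy":0,"wz":0,"claw":35},
    {"dx":0,"dy":0,"dz":0.06,"wx":0,"wy":0,"wz":0,"claw":35},
    {"dx":0,"dy":0,"dz":0.08,"wx":0,"wy":0,"wz":0,"claw":35},
    {"dx":0,"dy":0,"dz":0.08,"wx":0,"wy":0,"wz":0,"claw":35},
    {"dx":0,"dy":0,"dz":0.08,"wx":0,"wy":0,"wz":0,"claw":35},
    {"dx":0,"dy":0,"dz":0.08,"wx":0,"wy":0,"wz":0,"claw":35}
  ]
}}

```text
clock: 35.8
tool_pos: [0.5339, -0.1847, 0.0408]
eef_rot: [0.704, 0.71, 0.0, 0.0]
contact_force: [0.6, 0.9, -1.5]
opening: 0.52
finger_force: 21.9
```

{"fn": "step_arm", "kwargs": {
  "motion": [
    {"dx":0,"dy":0,"dz":0.01,"wx":0,"wy":0,"wz":0,"claw":35},
    {"dx":0,"dy":0,"dz":0.02,"wx":0,"wy":0,"wz":0,"claw":35},
    {"dx":0,"dy":0,"dz":0.025,"wx":0,"wy":0,"wz":0,"claw":35},
    {"dx":0,"dy":0,"dz":0.03,"wx":0,"wy":0,"wz":0,"claw":35},
    {"dx":0,"dy":0,"dz":0.03,"wx":0,"wy":0,"wz":0,"claw":35},
    {"dx":0,"dy":0,"dz":0.03,"wx":0,"wy":0,"wz":0,"claw":35}
  ]
}}

```text
clock: 36.4
tool_pos: [0.5338, -0.1846, 0.0387]
eef_rot: [0.704, 0.71, 0.0, 0.0]
contact_force: [-1.8, 0.6, 4.6]
opening: 0.519
finger_force: 21.9
```

{"fn": "step_arm", "kwargs": {
  "motion": [
    {"dx":0,"dy":0,"dz":0,"wx":0,"wy":0,"wz":0,"claw":50},
    {"dx":0,"dy":0,"dz":0,"wx":0,"wy":0,"wz":0,"claw":65},
    {"dx":0,"dy":0,"dz":0,"wx":0,"wy":0,"wz":0,"claw":88},
    {"dx":0,"dy":0,"dz":0,"wx":0,"wy":0,"wz":0,"claw":88},
    {"dx":0,"dy":0,"dz":-0.2,"wx":0,"wy":0,"wz":0,"claw":88},
    {"dx":0,"dy":0,"dz":-0.5,"wx":0,"wy":0,"wz":0,"claw":88},
    {"dx":0,"dy":0,"dz":-1,"wx":0,"wy":0,"wz":0,"claw":88}
  ]
}}

```text
clock: 37.1
tool_pos: [0.5322, -0.1841, 0.1173]
eef_rot: [0.704, 0.71, -0.001, -0.002]
contact_force: [0.5, 0.2, -0.4]
opening: 0.996
finger_force: 0.0
```

{"fn": "step_arm", "kwargs": {
  "motion": [
    {"dx":0.1,"dy":0,"dz":-0.3,"wx":0,"wy":0,"wz":0,"claw":88},
    {"dx":0.5,"dy":-0.1,"dz":-0.3,"wx":0,"wy":0,"wz":0,"claw":88},
    {"dx":1,"dy":-0.2,"dz":-0.3,"wx":0,"wy":0,"wz":0,"claw":88}
  ]
}}

```text
clock: 37.4
tool_pos: [0.5178, -0.1061, 0.1433]
eef_rot: [0.706, 0.708, 0.001, 0.002]
contact_force: [0.2, 0.3, -0.6]
opening: 1.001
finger_force: 0.0
```

{"fn": "step_arm", "kwargs": {
  "motion": [
    {"dx":0.5,"dy":-0.1,"dz":0,"wx":0,"wy":0,"wz":0,"claw":88},
    {"dx":1,"dy":-0.2,"dz":0,"wx":0,"wy":0,"wz":0,"claw":88}
  ]
}}

```text
clock: 37.6
tool_pos: [0.5002, -0.0236, 0.1424]
eef_rot: [0.705, 0.71, 0.0, 0.0]
contact_force: [0.6, 0.3, -0.2]
opening: 0.997
finger_force: 0.0
```

{"fn": "step_arm", "kwargs": {
  "motion": [
    {"dx":0.5,"dy":-0.1,"dz":0,"wx":0,"wy":0,"wz":0,"claw":88},
    {"dx":1,"dy":-0.2,"dz":0,"wx":0,"wy":0,"wz":0,"claw":88}
  ]
}}

```text
clock: 37.8
tool_pos: [0.4835, 0.0565, 0.1423]
eef_rot: [0.705, 0.71, 0.0, 0.0]
contact_force: [-0.4, -0.2, 0.2]
opening: 1.0
finger_force: 0.0
```

{"fn": "step_arm", "kwargs": {
  "motion": [
    {"dx":0.5,"dy":-0.1,"dz":0,"wx":0,"wy":0,"wz":0,"claw":88},
    {"dx":1,"dy":-0.2,"dz":0,"wx":0,"wy":0,"wz":0,"claw":88}
  ]
}}

```text
clock: 38.0
tool_pos: [0.467, 0.1364, 0.1423]
eef_rot: [0.704, 0.71, 0.0, 0.0]
contact_force: [0.7, 0.8, -0.1]
opening: 0.998
finger_force: 0.0
```

{"fn": "step_arm", "kwargs": {
  "motion": [
    {"dx":0.4,"dy":0,"dz":0,"wx":0,"wy":0,"wz":0,"claw":88},
    {"dx":0.8,"dy":0,"dz":0,"wx":0,"wy":0,"wz":0,"claw":88},
    {"dx":1,"dy":0,"dz":0,"wx":0,"wy":0,"wz":0,"claw":88},
    {"dx":1,"dy":0,"dz":0,"wx":0,"wy":0,"wz":0,"claw":88},
    {"dx":1,"dy":0,"dz":0,"wx":0,"wy":0,"wz":0,"claw":88},
    {"dx":1,"dy":0,"dz":0,"wx":0,"wy":0,"wz":0,"claw":88}
  ]
}}

```text
clock: 38.6
tool_pos: [0.4669, 0.2129, 0.1423]
eef_rot: [0.705, 0.709, -0.001, 0.0]
contact_force: [1.1, 0.1, 1.0]
opening: 0.998
finger_force: 0.0
```

Run:
```python
from look import *
st()
for n in('scene','top'): chk([('pbs',.524,-.408,.111),('oil',.527,-.333,.108),('stain',.534,-.184,.094),('obj',.47,.215,.075)],n)
```

```text
[0.4669 0.2129 0.1423] [ 0.705  0.709 -0.001  0.   ] [1.1 0.1 1. ] 38.6
[0.4669 0.2129 0.1423] [ 0.705  0.709 -0.     0.   ] [0.2 0.2 0.9] 38.65
[0.467  0.2131 0.1423] [ 0.705  0.709 -0.     0.   ] [ 0.1  0.  -0.5] 38.7
scene pbs 115 [ 0.5181 -0.4059  0.111 ] [ 0.5202 -0.4055  0.1085]
scene oil 14 [ 0.5222 -0.3309  0.108 ] [ 0.5266 -0.3297  0.1029]
scene stain 70 [ 0.5273 -0.1845  0.094 ] [ 0.5295 -0.1836  0.0915]
scene obj 86 [0.4682 0.2149 0.075 ] [0.4697 0.2163 0.073 ]
top pbs 93 [ 0.5219 -0.4063  0.111 ] [ 0.5218 -0.406   0.1119]
top oil 14 [ 0.5286 -0.3299  0.108 ] [ 0.5289 -0.3305  0.1058]
top stain 63 [ 0.5309 -0.185   0.094 ] [ 0.5308 -0.1849  0.0948]
top obj 17 [0.4718 0.2017 0.075 ] [0.4717 0.2016 0.0756]
```

The brown bottle stands in place (0.530, -0.185). Now the objective case.

{"fn": "step_arm", "kwargs": {
  "motion": [
    {"dx":0.02,"dy":0.04,"dz":0.1,"wx":0,"wy":0,"wz":0,"claw":88},
    {"dx":0.02,"dy":0.04,"dz":0.3,"wx":0,"wy":0,"wz":0,"claw":88},
    {"dx":0.02,"dy":0.04,"dz":0.5,"wx":0,"wy":0,"wz":0,"claw":88},
    {"dx":0.02,"dy":0.04,"dz":0.7,"wx":0,"wy":0,"wz":0,"claw":88},
    {"dx":0.02,"dy":0.04,"dz":0.85,"wx":0,"wy":0,"wz":0,"claw":88},
    {"dx":0.02,"dy":0.04,"dz":1,"wx":0,"wy":0,"wz":0,"claw":88}
  ]
}}

```text
clock: 39.45
tool_pos: [0.4701, 0.2165, 0.0613]
eef_rot: [0.704, 0.71, -0.0, -0.0]
contact_force: [0.2, -0.0, 0.4]
opening: 0.996
finger_force: 0.0
```

{"fn": "step_arm", "kwargs": {
  "motion": [
    {"dx":0,"dy":0,"dz":0.15,"wx":0,"wy":0,"wz":0,"claw":88},
    {"dx":0,"dy":0,"dz":0.25,"wx":0,"wy":0,"wz":0,"claw":75},
    {"dx":0,"dy":0,"dz":0.27,"wx":0,"wy":0,"wz":0,"claw":60},
    {"dx":0,"dy":0,"dz":0.27,"wx":0,"wy":0,"wz":0,"claw":50},
    {"dx":0,"dy":0,"dz":0.27,"wx":0,"wy":0,"wz":0,"claw":46},
    {"dx":0,"dy":0,"dz":0.27,"wx":0,"wy":0,"wz":0,"claw":43},
    {"dx":0,"dy":0,"dz":0.27,"wx":0,"wy":0,"wz":0,"claw":40}
  ]
}}

```text
clock: 40.15
tool_pos: [0.4705, 0.2167, 0.0412]
eef_rot: [0.704, 0.71, 0.001, 0.0]
contact_force: [0.5, 0.7, 1.0]
opening: 0.482
finger_force: 0.7
```

{"fn": "step_arm", "kwargs": {
  "motion": [
    {"dx":0,"dy":0,"dz":0,"wx":0,"wy":0,"wz":0,"claw":37},
    {"dx":0,"dy":0,"dz":0,"wx":0,"wy":0,"wz":0,"claw":25},
    {"dx":0,"dy":0,"dz":0,"wx":0,"wy":0,"wz":0,"claw":25},
    {"dx":0,"dy":0,"dz":0,"wx":0,"wy":0,"wz":0,"claw":25},
    {"dx":0,"dy":0,"dz":0,"wx":0,"wy":0,"wz":0,"claw":25}
  ],
  "force": 18
}}

```text
clock: 40.65
tool_pos: [0.4713, 0.2168, 0.0412]
eef_rot: [0.705, 0.71, 0.001, 0.001]
contact_force: [4.3, -0.1, 4.7]
opening: 0.413
finger_force: 17.3
```

{"fn": "step_arm", "kwargs": {
  "motion": [
    {"dx":0,"dy":0,"dz":-0.05,"wx":0,"wy":0,"wz":0,"claw":25},
    {"dx":0,"dy":0,"dz":-0.12,"wx":0,"wy":0,"wz":0,"claw":25},
    {"dx":0,"dy":0,"dz":-0.2,"wx":0,"wy":0,"wz":0,"claw":25},
    {"dx":0,"dy":0,"dz":-0.3,"wx":0,"wy":0,"wz":0,"claw":25},
    {"dx":0,"dy":0,"dz":-0.3,"wx":0,"wy":0,"wz":0,"claw":25}
  ]
}}

```text
clock: 41.15
tool_pos: [0.4692, 0.2164, 0.0656]
eef_rot: [0.704, 0.71, -0.0, -0.0]
contact_force: [1.8, 0.7, -1.8]
opening: 0.415
finger_force: 17.5
```

Run:
```python
from h import *
p,d=snap('scene','g6.png');cv2.imwrite('pics/g6c.png',cv2.resize(p[110:220,210:340],None,fx=4,fy=4,interpolation=cv2.INTER_CUBIC)[:,:,::-1])
s=get_state();print(s['tool_pos'],s['contact_force'],s['opening'],s['finger_force'])
```

```text
[0.46927885 0.21645522 0.06524433] [-0.04268778  0.3758746  -2.08926079] 0.410371302184715 17.491304471623152
```

View pics/g6c.png

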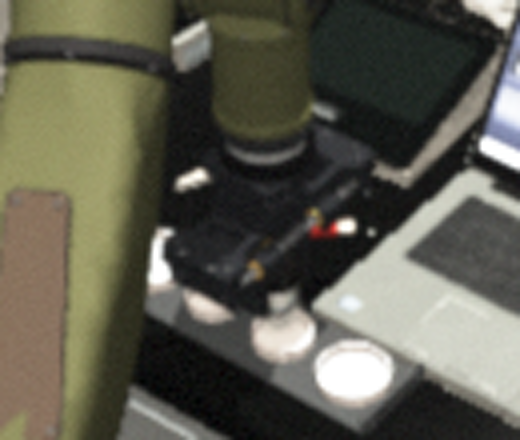

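The objective case is held clear of its cup at crop (283,300). On to the second pocket from the left.

{"fn": "step_arm", "kwargs": {
  "motion": [
    {"dx":0,"dy":0,"dz":-0.15,"wx":0,"wy":0,"wz":0,"claw":25},
    {"dx":0,"dy":0,"dz":-0.4,"wx":0,"wy":0,"wz":0,"claw":25},
    {"dx":0,"dy":0,"dz":-0.7,"wx":0,"wy":0,"wz":0,"claw":25},
    {"dx":0,"dy":0,"dz":-1,"wx":0,"wy":0,"wz":0,"claw":25}
  ]
}}

```text
clock: 41.6
tool_pos: [0.4693, 0.2162, 0.1459]
eef_rot: [0.704, 0.71, -0.001, -0.0]
contact_force: [0.1, -0.1, -2.4]
opening: 0.412
finger_force: 17.5
```

{"fn": "step_arm", "kwargs": {
  "motion": [
    {"dx":-0.15,"dy":0.05,"dz":-0.15,"wx":0,"wy":0,"wz":0,"claw":25},
    {"dx":-0.4,"dy":0.1,"dz":-0.25,"wx":0,"wy":0,"wz":0,"claw":25},
    {"dx":-0.7,"dy":0.12,"dz":-0.25,"wx":0,"wy":0,"wz":0,"claw":25},
    {"dx":-1,"dy":0.15,"dz":-0.25,"wx":0,"wy":0,"wz":0,"claw":25}
  ]
}}

```text
clock: 42.0
tool_pos: [0.4824, 0.1346, 0.165]
eef_rot: [0.705, 0.71, -0.0, 0.0]
contact_force: [0.1, -1.0, -1.3]
opening: 0.412
finger_force: 17.5
```

{"fn": "step_arm", "kwargs": {
  "motion": [
    {"dx":-0.25,"dy":0.04,"dz":0,"wx":0,"wy":0,"wz":0,"claw":25},
    {"dx":-0.5,"dy":0.08,"dz":0,"wx":0,"wy":0,"wz":0,"claw":25},
    {"dx":-0.75,"dy":0.12,"dz":0,"wx":0,"wy":0,"wz":0,"claw":25},
    {"dx":-1,"dy":0.15,"dz":0,"wx":0,"wy":0,"wz":0,"claw":25}
  ]
}}

```text
clock: 42.4
tool_pos: [0.4948, 0.0545, 0.1646]
eef_rot: [0.705, 0.709, -0.001, -0.0]
contact_force: [0.4, 0.0, -1.3]
opening: 0.411
finger_force: 17.5
```

{"fn": "step_arm", "kwargs": {
  "motion": [
    {"dx":-0.25,"dy":0.04,"dz":0,"wx":0,"wy":0,"wz":0,"claw":25},
    {"dx":-0.5,"dy":0.08,"dz":0,"wx":0,"wy":0,"wz":0,"claw":25},
    {"dx":-0.75,"dy":0.12,"dz":0,"wx":0,"wy":0,"wz":0,"claw":25},
    {"dx":-1,"dy":0.15,"dz":0,"wx":0,"wy":0,"wz":0,"claw":25}
  ]
}}

```text
clock: 42.8
tool_pos: [0.5072, -0.0254, 0.1646]
eef_rot: [0.705, 0.709, -0.001, -0.0]
contact_force: [0.6, -0.2, -2.6]
opening: 0.408
finger_force: 17.5
```

{"fn": "step_arm", "kwargs": {
  "motion": [
    {"dx":-0.25,"dy":0.04,"dz":0,"wx":0,"wy":0,"wz":0,"claw":25},
    {"dx":-0.5,"dy":0.08,"dz":0,"wx":0,"wy":0,"wz":0,"claw":25},
    {"dx":-0.75,"dy":0.12,"dz":0,"wx":0,"wy":0,"wz":0,"claw":25},
    {"dx":-1,"dy":0.15,"dz":0,"wx":0,"wy":0,"wz":0,"claw":25}
  ]
}}

```text
clock: 43.2
tool_pos: [0.5195, -0.1052, 0.1645]
eef_rot: [0.705, 0.709, -0.001, -0.0]
contact_force: [-0.1, 0.5, -1.1]
opening: 0.41
finger_force: 17.5
```

{"fn": "step_arm", "kwargs": {
  "motion": [
    {"dx":-0.25,"dy":0.04,"dz":0,"wx":0,"wy":0,"wz":0,"claw":25},
    {"dx":-0.5,"dy":0.08,"dz":0,"wx":0,"wy":0,"wz":0,"claw":25},
    {"dx":-0.75,"dy":0.12,"dz":0,"wx":0,"wy":0,"wz":0,"claw":25},
    {"dx":-1,"dy":0.15,"dz":0,"wx":0,"wy":0,"wz":0,"claw":25}
  ]
}}

```text
clock: 43.6
tool_pos: [0.5319, -0.185, 0.1645]
eef_rot: [0.705, 0.709, -0.001, -0.001]
contact_force: [0.0, 0.5, -0.1]
opening: 0.412
finger_force: 17.5
```

{"fn": "step_arm", "kwargs": {
  "motion": [
    {"dx":-0.25,"dy":0,"dz":0,"wx":0,"wy":0,"wz":0,"claw":25},
    {"dx":-0.5,"dy":0,"dz":0,"wx":0,"wy":0,"wz":0,"claw":25},
    {"dx":-0.7,"dy":0,"dz":0,"wx":0,"wy":0,"wz":0,"claw":25},
    {"dx":-0.85,"dy":0,"dz":0,"wx":0,"wy":0,"wz":0,"claw":25},
    {"dx":-0.85,"dy":0,"dz":0,"wx":0,"wy":0,"wz":0,"claw":25},
    {"dx":-0.85,"dy":0,"dz":0,"wx":0,"wy":0,"wz":0,"claw":25},
    {"dx":-0.85,"dy":0,"dz":0,"wx":0,"wy":0,"wz":0,"claw":25}
  ]
}}

```text
clock: 44.3
tool_pos: [0.5336, -0.2495, 0.1646]
eef_rot: [0.704, 0.71, 0.0, -0.001]
contact_force: [0.2, 0.9, -1.4]
opening: 0.411
finger_force: 17.5
```

Run:
```python
from look import *
st()
```

```text
[ 0.5336 -0.2495  0.1646] [ 0.704  0.71   0.    -0.001] [ 0.2  0.9 -1.4] 44.3
[ 0.5337 -0.2496  0.1647] [ 0.704  0.71   0.    -0.   ] [ 0.   0.5 -1.5] 44.35
[ 0.5337 -0.2497  0.1647] [ 0.704  0.71   0.    -0.   ] [-0.2  1.1 -0.6] 44.4
```

{"fn": "step_arm", "kwargs": {
  "motion": [
    {"dx":-0.1,"dy":-0.05,"dz":0.1,"wx":0,"wy":0,"wz":0,"claw":25},
    {"dx":-0.1,"dy":-0.05,"dz":0.25,"wx":0,"wy":0,"wz":0,"claw":25},
    {"dx":-0.1,"dy":-0.05,"dz":0.45,"wx":0,"wy":0,"wz":0,"claw":25},
    {"dx":-0.1,"dy":-0.05,"dz":0.65,"wx":0,"wy":0,"wz":0,"claw":25},
    {"dx":-0.1,"dy":-0.05,"dz":0.85,"wx":0,"wy":0,"wz":0,"claw":25},
    {"dx":-0.1,"dy":-0.05,"dz":1,"wx":0,"wy":0,"wz":0,"claw":25}
  ]
}}

```text
clock: 45.05
tool_pos: [0.5285, -0.2589, 0.0827]
eef_rot: [0.705, 0.71, -0.0, -0.001]
contact_force: [-0.1, 0.1, -2.4]
opening: 0.41
finger_force: 17.5
```

{"fn": "step_arm", "kwargs": {
  "motion": [
    {"dx":0,"dy":0,"dz":0.12,"wx":0,"wy":0,"wz":0,"claw":25},
    {"dx":0,"dy":0,"dz":0.24,"wx":0,"wy":0,"wz":0,"claw":25},
    {"dx":0,"dy":0,"dz":0.36,"wx":0,"wy":0,"wz":0,"claw":25},
    {"dx":0,"dy":0,"dz":0.45,"wx":0,"wy":0,"wz":0,"claw":25},
    {"dx":0,"dy":0,"dz":0.5,"wx":0,"wy":0,"wz":0,"claw":25},
    {"dx":0,"dy":0,"dz":0.52,"wx":0,"wy":0,"wz":0,"claw":25},
    {"dx":0,"dy":0,"dz":0.52,"wx":0,"wy":0,"wz":0,"claw":25},
    {"dx":0,"dy":0,"dz":0.52,"wx":0,"wy":0,"wz":0,"claw":25}
  ]
}}

```text
clock: 45.85
tool_pos: [0.5298, -0.2592, 0.0435]
eef_rot: [0.704, 0.71, 0.0, 0.0]
contact_force: [0.2, 0.1, -0.6]
opening: 0.41
finger_force: 17.5
```

{"fn": "step_arm", "kwargs": {
  "motion": [
    {"dx":0,"dy":0,"dz":0.015,"wx":0,"wy":0,"wz":0,"claw":25},
    {"dx":0,"dy":0,"dz":0.03,"wx":0,"wy":0,"wz":0,"claw":25},
    {"dx":0,"dy":0,"dz":0.045,"wx":0,"wy":0,"wz":0,"claw":25},
    {"dx":0,"dy":0,"dz":0.05,"wx":0,"wy":0,"wz":0,"claw":25},
    {"dx":0,"dy":0,"dz":0.05,"wx":0,"wy":0,"wz":0,"claw":25},
    {"dx":0,"dy":0,"dz":0.05,"wx":0,"wy":0,"wz":0,"claw":25}
  ]
}}

```text
clock: 46.45
tool_pos: [0.5296, -0.2591, 0.0391]
eef_rot: [0.704, 0.71, 0.0, -0.0]
contact_force: [0.8, 0.9, -1.3]
opening: 0.411
finger_force: 17.5
```

{"fn": "step_arm", "kwargs": {
  "motion": [
    {"dx":0,"dy":0,"dz":0.015,"wx":0,"wy":0,"wz":0,"claw":25},
    {"dx":0,"dy":0,"dz":0.025,"wx":0,"wy":0,"wz":0,"claw":25},
    {"dx":0,"dy":0,"dz":0.035,"wx":0,"wy":0,"wz":0,"claw":25},
    {"dx":0,"dy":0,"dz":0.035,"wx":0,"wy":0,"wz":0,"claw":25},
    {"dx":0,"dy":0,"dz":0.035,"wx":0,"wy":0,"wz":0,"claw":25}
  ]
}}

```text
clock: 46.95
tool_pos: [0.5295, -0.2591, 0.0363]
eef_rot: [0.704, 0.71, 0.0, -0.0]
contact_force: [0.6, 0.3, -1.5]
opening: 0.409
finger_force: 17.4
```

{"fn": "step_arm", "kwargs": {
  "motion": [
    {"dx":0,"dy":0,"dz":0.008,"wx":0,"wy":0,"wz":0,"claw":25},
    {"dx":0,"dy":0,"dz":0.015,"wx":0,"wy":0,"wz":0,"claw":25},
    {"dx":0,"dy":0,"dz":0.015,"wx":0,"wy":0,"wz":0,"claw":25},
    {"dx":0,"dy":0,"dz":0.015,"wx":0,"wy":0,"wz":0,"claw":25}
  ]
}}

```text
clock: 47.35
tool_pos: [0.5301, -0.2592, 0.0358]
eef_rot: [0.704, 0.71, 0.0, 0.001]
contact_force: [-0.5, -0.0, 5.3]
opening: 0.408
finger_force: 17.1
```

Contact made. Release, withdraw upwards, then check.

{"fn": "step_arm", "kwargs": {
  "motion": [
    {"dx":0,"dy":0,"dz":0,"wx":0,"wy":0,"wz":0,"claw":42},
    {"dx":0,"dy":0,"dz":0,"wx":0,"wy":0,"wz":0,"claw":55},
    {"dx":0,"dy":0,"dz":0,"wx":0,"wy":0,"wz":0,"claw":75},
    {"dx":0,"dy":0,"dz":0,"wx":0,"wy":0,"wz":0,"claw":75},
    {"dx":0,"dy":0,"dz":-0.2,"wx":0,"wy":0,"wz":0,"claw":75},
    {"dx":0,"dy":0,"dz":-0.5,"wx":0,"wy":0,"wz":0,"claw":75},
    {"dx":0,"dy":0,"dz":-1,"wx":0,"wy":0,"wz":0,"claw":75}
  ]
}}

```text
clock: 48.05
tool_pos: [0.5282, -0.2585, 0.1151]
eef_rot: [0.704, 0.71, -0.001, -0.002]
contact_force: [1.0, 0.1, -0.1]
opening: 0.853
finger_force: 0.0
```

{"fn": "step_arm", "kwargs": {
  "motion": [
    {"dx":0,"dy":0,"dz":-0.5,"wx":0,"wy":0,"wz":0,"claw":75},
    {"dx":0,"dy":0,"dz":-1,"wx":0,"wy":0,"wz":0,"claw":75}
  ]
}}

```text
clock: 48.25
tool_pos: [0.5293, -0.259, 0.1978]
eef_rot: [0.704, 0.71, 0.0, 0.0]
contact_force: [1.5, -0.6, -1.0]
opening: 0.851
finger_force: 0.0
```

{"fn": "step_arm", "kwargs": {
  "motion": [
    {"dx":0.5,"dy":0,"dz":0,"wx":0,"wy":0,"wz":0,"claw":75},
    {"dx":1,"dy":0,"dz":0,"wx":0,"wy":0,"wz":0,"claw":75}
  ]
}}

```text
clock: 48.45
tool_pos: [0.5298, -0.1799, 0.1979]
eef_rot: [0.706, 0.708, 0.001, 0.002]
contact_force: [0.9, 0.8, -0.1]
opening: 0.849
finger_force: 0.0
```

{"fn": "step_arm", "kwargs": {
  "motion": [
    {"dx":0.5,"dy":-0.2,"dz":0,"wx":0,"wy":0,"wz":0,"claw":75},
    {"dx":1,"dy":-0.3,"dz":0,"wx":0,"wy":0,"wz":0,"claw":75}
  ]
}}

```text
clock: 48.65
tool_pos: [0.5031, -0.0979, 0.1963]
eef_rot: [0.705, 0.71, 0.0, 0.0]
contact_force: [0.5, 0.5, -0.3]
opening: 0.853
finger_force: 0.0
```

{"fn": "step_arm", "kwargs": {
  "motion": [
    {"dx":0.5,"dy":-0.2,"dz":0,"wx":0,"wy":0,"wz":0,"claw":75},
    {"dx":1,"dy":-0.3,"dz":0,"wx":0,"wy":0,"wz":0,"claw":75},
    {"dx":1,"dy":-0.3,"dz":0,"wx":0,"wy":0,"wz":0,"claw":75},
    {"dx":1,"dy":-0.3,"dz":0,"wx":0,"wy":0,"wz":0,"claw":75},
    {"dx":1,"dy":-0.3,"dz":0,"wx":0,"wy":0,"wz":0,"claw":75}
  ]
}}

```text
clock: 49.15
tool_pos: [0.4802, -0.0207, 0.1957]
eef_rot: [0.705, 0.709, 0.0, 0.001]
contact_force: [0.4, -0.7, 0.5]
opening: 0.851
finger_force: 0.0
```

Run:
```python
from look import *
for n in('scene','top'): chk([('pbs',.524,-.408,.111),('oil',.527,-.333,.108),('obj',.5295,-.259,.070),('stain',.534,-.184,.094)],n)
p,d=snap('scene','end.png');q,_=snap('top')
f=lambda a,s:cv2.resize(a,s,interpolation=cv2.INTER_CUBIC)[:,:,::-1]
o=np.zeros((600,560,3),np.uint8);o[:360,:]=f(p[200:303,345:505],(560,360));o[360:]=f(q[170:217,355:465],(560,240));cv2.imwrite('pics/endc.png',o)
s=get_state();print(s['qd'],s['contact_force'],s['clock'])
```

```text
scene pbs 114 [ 0.5178 -0.4052  0.111 ] [ 0.5205 -0.4047  0.1079]
scene oil 13 [ 0.5228 -0.3315  0.108 ] [ 0.5274 -0.3303  0.1026]
scene obj 114 [ 0.5242 -0.2584  0.07  ] [ 0.5259 -0.2578  0.0679]
scene stain 69 [ 0.5276 -0.1841  0.094 ] [ 0.5299 -0.1831  0.0913]
top pbs 94 [ 0.5216 -0.4059  0.111 ] [ 0.5216 -0.4058  0.1111]
top oil 13 [ 0.5285 -0.3314  0.108 ] [ 0.5287 -0.3319  0.1061]
top obj 97 [ 0.5277 -0.2586  0.07  ] [ 0.5277 -0.2585  0.0705]
top stain 64 [ 0.5307 -0.1849  0.094 ] [ 0.5307 -0.1848  0.0941]
[-0.00405829  0.00319277 -0.00338703  0.00444096  0.00140171 -0.00226686
  0.00027443] [-0.2278467   0.36426443 -0.09205915] 49.35
```

View pics/endc.png

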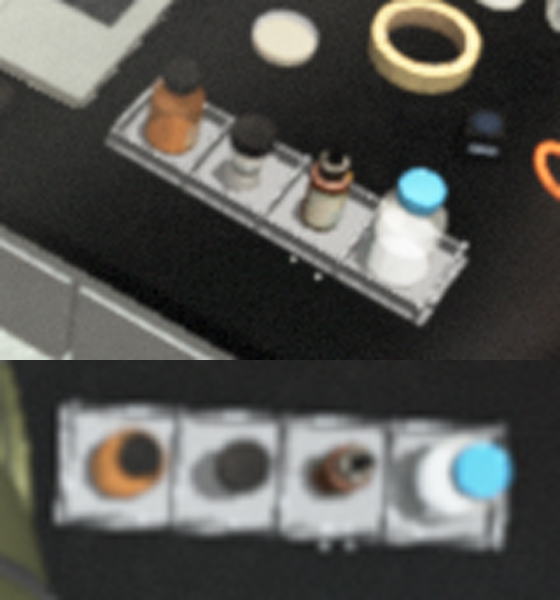

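The crop shows all four standing upright in their pockets, left to right: brown (175,110), objective (245,150), oil (327,190), blue-capped (405,230). The tops are at the right heights and the arm is clear.

```bash
python3 -c "
from plant import workorder
print(workorder.finish_job())"
```

```text
the job is handed in; nothing more can be done
None
```

I handed the job in at about 49 s of the 128 s; the hand-in gave no verdict. In the last pictures all four vessels stand upright in the rack in reverse order (left to right: brown bottle, objective case, oil dropper bottle, blue-capped bottle), each measured within about 5 mm of its pocket centre, with the arm clear.

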